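Feed the drilling jig from the flush parts tray

TASK

Take every hardwood block out of the plywood tray by pressing its finger-well end so that it tips up and can be gripped, and lay the blocks flat, lengthwise and one behind the other, in the open infeed of the drilling jig. Once all the blocks are in the channel, push the row under the clear cover with the push stick until the first block is up against the end stop and every block is wholly under the cover, then lay the stick back upright and lengthwise on the middle of its mat. Leave the tape measure, the screwdriver and the screw jar where they are.

Things in the scene. Friction and masses are not known exactly. Their poses are not given: they have to be found in the camera images.
- block_a: hardwood block, 70 x 40 x 20 mm, about 50 g, may be absent; origin at its centre, x along its 70 mm length, y along its 40 mm width, z up. All blocks are alike. It starts flush in a tray pocket, lying along the tray's x
- block_b: hardwood block, 70 x 40 x 20 mm, about 50 g, may be absent; origin at its centre, x along its 70 mm length, y along its 40 mm width, z up. All blocks are alike. It starts flush in a tray pocket, lying along the tray's x
- block_c: hardwood block, 70 x 40 x 20 mm, about 50 g, may be absent; origin at its centre, x along its 70 mm length, y along its 40 mm width, z up. All blocks are alike. It starts flush in a tray pocket, lying along the tray's x
- tray: plywood tray, fixed, 110 x 199 x 47 mm; origin: middle of its underside, rim z 47 mm. Three pockets at y -66, 0, 66 mm, each 81 mm (x -42 to 39) by 43 mm; the wall at their -x end is low (z 30 mm, 15 mm thick). In each a shelf (z 27 mm) fills x 0 to 39; x -42 to 0 is a finger well, floor z 7 mm. A block lies on the shelf, centre at x 2 mm, top flush with the rim, its -x end over the well
- tray_press (a point): point at rim height, middle pocket, tray x -37 mm, y 0; axes as the tray's. Closed fingers (22 mm wide along x) pressed here, or 66 mm either side in y, on the block's very end 9 to 11 mm below the rim tip it over the shelf edge; nearer the edge it binds. It stays tipped 0.65 rad (37 deg), +x end 18 mm proud of the rim: grip it there across its width, tool square to the block
- jig: aluminium drilling jig, fixed, 465 x 84 mm; x runs along its channel in the feed direction. Origin at table height on the channel's centre line at the mouth of the covered part. Channel 46 mm wide, floor z 8 mm. Open infeed x -225 to 0 mm, open at its end, rails up to z 16 mm; covered part x 0 to 222 mm, headroom to z 32 mm, clear cover to z 38 mm with three bushings to z 48 mm
- jig_stop (a point): foot of the jig's steel end stop on the channel floor: jig x 222 mm, y 0, z 8 mm; axes as the jig's
- stick: wooden push stick, about 160 g: bar 220 x 38 x 18 mm along x, with an upright handle fin 60 mm long, 20 mm thick, reaching to 52 mm above the underside and centred 40 mm behind the bar's middle (x -40 mm). Origin at the middle of the bar's underside; the +x end (x 110 mm) is the tip that pushes
- mat: black rubber mat, fixed, 260 x 80 x 3 mm, where the stick lies lengthwise (its x along the mat's x, either way round); origin at the centre of its underside
- tape: yellow tape measure 72 x 40 x 66 mm, bystander; origin on its underside
- screwdriver: screwdriver 200 mm long, bystander; origin on its underside
- screws: screw jar, 70 mm across, 80 mm tall, bystander; origin on its underside
Not all that is in view belongs to the job. What is shaped like the block_b but orange is not meant. Leave any blue or turquoise look-alike of the block_a alone.

How it is judged:
On the way, in this order (a step that is already met when the one before it is completed fails the run):
1. every block lies flat and lengthwise in the jig's channel (y of block_a in the frame of jig between -0.008 and 0.008 m and z of block_a in the frame of jig between 0.014 and 0.022 m and x of block_a in the frame of jig between -0.2 and 0.2 m and angle between the x axis of each of block_a, block_b, block_c and the x axis of jig, either way round below 0.2 rad and y of block_b in the frame of jig between -0.008 and 0.008 m and z of block_b in the frame of jig between 0.014 and 0.022 m and x of block_b in the frame of jig between -0.2 and 0.2 m and y of block_c in the frame of jig between -0.008 and 0.008 m and z of block_c in the frame of jig between 0.014 and 0.022 m and x of block_c in the frame of jig between -0.2 and 0.2 m), for 0.2 s.
2. the first block is up against the end stop and all blocks are under the cover (y of block_a in the frame of jig between -0.008 and 0.008 m and z of block_a in the frame of jig between 0.014 and 0.022 m and x of each of block_a, block_b, block_c in the frame of jig above 0.034 m and y of block_b in the frame of jig between -0.008 and 0.008 m and z of block_b in the frame of jig between 0.014 and 0.022 m and y of block_c in the frame of jig between -0.008 and 0.008 m and z of block_c in the frame of jig between 0.014 and 0.022 m and x of any of block_a, block_b, block_c in the frame of jig above 0.181 m), for 0.2 s.
At the end, for the whole second after the job is handed in: The first block is within 6 mm of the end stop, every block lies flat in the channel wholly under the cover (to 1 mm), and the stick rests upright on its mat, its middle within 45 mm of the mat's middle and along it within 0.3 rad (all of step 2 and horizontal distance between stick and mat below 0.045 m and angle between the x axis of stick and the x axis of mat, either way round below 0.3 rad and angle between stick's own z axis and vertical below 0.12 rad and height (world z) of stick below 0.012 m and linear speed of stick below 0.02 m/s); the robot touches nothing.
It fails at once if a bystander (tape measure, screwdriver or screw jar) is shifted by more than 40 mm (distance of any of tape, screwdriver, screws from where it was at the start of the episode above 0.04 m).
Of block_a, block_b, block_c only 2 to 3 are there at a start; the rules pass over those that are not, and their reading is None.
At some moment in a run one of stick may be knocked a few centimetres aside while the robot is not near it.
Once in a run the grip may slacken for a moment while it holds something.
It also fails if it takes over 210 s, if anything falls off the work surface, if the arm or the gripper's body presses on something with over 40 N, if the wrist force passes 120 N, or if a joint passes its speed limit or range.

ROBOT

A 6-joint arm with a two-finger parallel gripper is mounted at the origin on the work surface. World frame = base frame: x ahead of the robot, y to its left, z up, the work surface at z = 0. Lengths are in m, angles in rad, forces in N, time in s.
With the tool pointing down it reaches from about 0.275 to 0.75 m from the base axis. Payload 10.2 kg.
Tool frame: the origin (TCP) lies on the centre line of the jaws, within the pads' length; the fingertips stand nose_length ahead of it and the grasp point (between the pads) lies 11 mm behind it (nose_length is the distance from the TCP to the fingertips, in m); z points along the fingers, y is the line along which they close (so a half turn about z gives the same grasp; the last joint's range is limited). The gripper opens to 85 mm and grips with 20 to 120 N. Pads are 22 mm wide; open, the fingers measure 114 mm over their backs; the gripper's body (76 mm by 85 mm) begins 54 mm behind the grasp point. The pads swing forward as they close: fully open they stand 13 mm farther back than shut.
Start: joints at [0.967, 0.313, 1.498, -0, 1.331, -0.223], TCP at [0.195, 0.487, 0.239] pointing down, gripper open.
Joint ranges: [-2.94, 2.94], [-0.97, 2.17], [0.19, 2.56], [-1.23, 4.37], [0.02, 3.11], [-2.88, 2.88]. Speed limits (rad/s): [2.39, 2.39, 3.01, 3.14, 3.14, 3.14].

INTERFACE

Orientations are given as a rotation vector (axis times angle).
In Python, from plant import get_obs, camera, close_job, nose_length gives the robot as it stands. The module is installed in compiled form; this text tells all that it offers.
- The arm moves only by the tool apply_moves, never from a script. Its argument "moves" is a list of rows, each a list of 3 entries, a list of its own where there are three numbers: the shift along the tool's x, y, z in m, then the turn, a rotation vector about the tool's x, y, z in rad, then the closure, from 0 (fully open) to 1 (shut). In form: [[[dx, dy, dz], [ax, ay, az], gripper], ...]. A call has 1 to 12 rows; each row shifts and turns the commanded pose from where the row before left it, along the tool's axes as they then stand; what a row does not reach is not made up. A row lasts 1/10 s, in which the tool goes at most 50 mm and 8.59 degrees, less where a joint would pass 70% of its speed; a pose out of reach is approached as far as the arm can. A call with a gripper value outside its range is refused whole. The fingers move at their own pace and stop on an object; the grip force is fixed at half the most. Time passes only in rows, so rows that do not move let the fingers close. It gives the time, the measured TCP pose, the force, the opening and the grip force at its end, in the units of the state.
- get_obs(): the state, without advancing time (a new reading comes with each control period).
- camera(name): name is "scene" or "top" or "wrist"; returns a dict with "img" (480x640x3 uint8, red, green, blue), "z_map" (480x640 float32, m along the optical axis (not along the pixel's ray), 0 where there is no reading), "fx", "fy", "cx", "cy" (pixels), "xyz" and "attitude" of the camera in the world; the wrist camera has in their place "mount" (4x4, takes a point from camera to tool coordinates, whose origin is the TCP and whose axes are the flange's). Camera axes: x right, y down, z forward; pixel columns grow to the right and rows downward; lengths in m; the calibration is good to about 2 mm. A picture is of the moment at which its call begins: read the wrist's pose just before it.
- close_job(): hands the job in; it is judged then, once.
The state is a dict: "time_s": time; "joint_positions": joint angles; "qvel": joint speeds; "joint_torque": joint torques, N m; "eef_pos": TCP position; "eef_rot": TCP orientation; "force": force on the tool from outside, world axes, zero at the start; "torque": the same for the moment, N m; "gripper_width": finger opening in m; "grasp_force": force on a finger pad.
Only numpy, scipy, OpenCV 4.12 (cv2) and the standard library are available. Lean on these libraries where they do the work, as an engineer would, in place of code of your own. Each camera call takes 0.05 s, during which the arm holds its last target. There are 200 camera calls.

## Working session

There is one attempt and no reset: what is moved stays moved. The work goes in short steps, Python scripts to look and compute and a tool call to move; the robot and the scene stay as the last step left them, time stands still between calls to the robot, and variables do not carry over. Pictures are saved under pics/ and viewed, at most 14 in all, crops included, and the job is handed in when it is done.

Besides the shell and the picture viewer there is one more tool, called after "Request:" as a command line: name --argument value ..., lists and objects as JSON in quotes. apply_moves: Moves the arm, as the interface text tells. Its arguments: {"type":"object","properties":{"moves":{"type":"array"}},"required":["moves"]}

```bash
mkdir -p pics; cat > h.py <<'E'
import numpy as np, cv2
from plant import get_obs, camera, close_job, nose_length
from scipy.spatial.transform import Rotation as R
def att(a):
    a=np.array(a,float)
    return a if a.shape==(3,3) else (R.from_rotvec(a).as_matrix() if a.size==3 else R.from_quat(a).as_matrix())
def campose(c,o=None):
    if 'mount' in c:
        T=np.eye(4);T[:3,:3]=att(o['eef_rot']);T[:3,3]=o['eef_pos'];T=T@np.array(c['mount']);return T[:3,:3],T[:3,3]
    return att(c['attitude']),np.array(c['xyz'])
def look(name,fn=None):
    o=get_obs();c=camera(name)
    if fn: cv2.imwrite('pics/'+fn,c['img'][:,:,::-1])
    return c,o
def cloud(c,o=None):
    Rm,t=campose(c,o);v,u=np.mgrid[0:480,0:640];z=c['z_map']
    P=np.stack([(u-c['cx'])/c['fx']*z,(v-c['cy'])/c['fy']*z,z],-1)
    return P@Rm.T+t
def onplane(c,uv,h,o=None):
    Rm,t=campose(c,o);uv=np.atleast_2d(uv).astype(float)
    d=np.c_[(uv[:,0]-c['cx'])/c['fx'],(uv[:,1]-c['cy'])/c['fy'],np.ones(len(uv))]@Rm.T
    return t+d*((h-t[2])/d[:,2])[:,None]
E
python3 - <<'E'
from h import *
c,o=look('top','top.png'); print(c['attitude'],c['xyz'],c['fx'])
c2,_=look('scene','scene.png');print(c2['xyz'])
print(o, nose_length if not callable(nose_length) else nose_length())
E
```

```text
[-2.11973353  2.13762857 -0.21135241] [ 0.37270727 -0.00609539  1.09481688] 488.8441086611482
[1.39035424 0.49357469 0.9420906 ]
{'time_s': 0.0, 'joint_positions': array([ 9.66596768e-01,  3.13442453e-01,  1.49847841e+00, -2.07678853e-05,
        1.33098623e+00, -2.23381571e-01]), 'qvel': array([ 1.22740566e-05,  9.36224842e-04, -1.94571913e-03, -9.28340223e-04,
        4.79498820e-04, -1.99438986e-05]), 'joint_torque': array([-5.14746043e-04, -4.12266505e+01, -2.59735876e+01, -2.23517363e-04,
        4.18326512e-03,  1.58725078e-05]), 'eef_pos': array([0.19498743, 0.48716702, 0.23872337]), 'eef_rot': array([-5.94475169e-01, -3.08431445e+00,  1.90289060e-03]), 'force': array([ 0.7627882 ,  0.28434559, -0.1863661 ]), 'torque': array([ 0.00554482, -0.00404586, -0.06956259]), 'grasp_force': 0.0, 'gripper_width': 0.08575853259947541} 0.008
```

View pics/top.png

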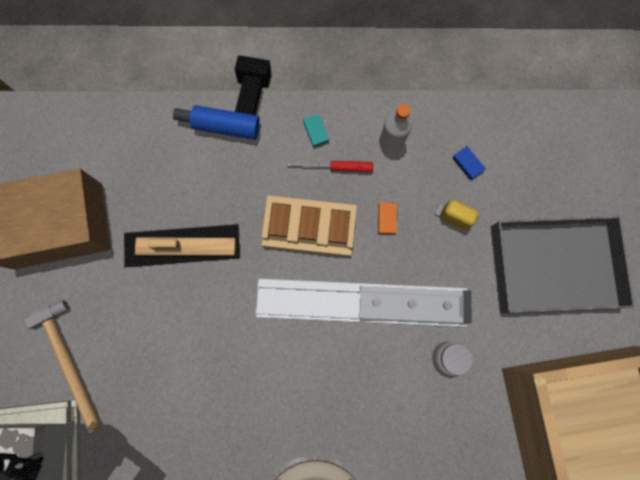

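View pics/scene.png

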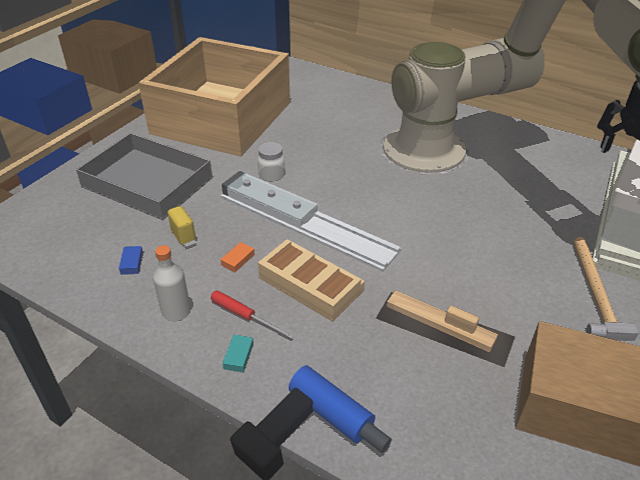

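The top view shows three brown blocks in the tray at (279,222), (310,225) and (340,228). The look-alikes are orange (387,218), teal (316,130) and blue (468,163), and all three stay put. The jig runs from its infeed at (257,298) to the stop at (468,306). The stick is on its mat at (185,246). The scene view agrees. Next is one close crop and the frame measurements.

```bash
cat > m.py <<'E'
from h import *
c,o=look('top'); P=cloud(c); im=c['img']
crop=im[185:335,245:485]; cv2.imwrite('pics/crop.png',cv2.resize(crop,None,fx=3.3,fy=3.3,interpolation=cv2.INTER_CUBIC)[:,:,::-1])
hsv=cv2.cvtColor(im,cv2.COLOR_RGB2HSV); Z=P[...,2]
def rect(mask,name,h=None):
    mask=cv2.morphologyEx(mask.astype(np.uint8),cv2.MORPH_OPEN,np.ones((2,2)))
    n,l,s,ce=cv2.connectedComponentsWithStats(mask)
    for i in range(1,n):
        if s[i,4]<100: continue
        ys,xs=np.where(l==i); hh=np.median(Z[l==i]) if h is None else h
        q=onplane(c,np.c_[xs,ys],hh)[:,:2].astype(np.float32)
        r=cv2.minAreaRect(q); print(name,s[i,:4],'c',np.round(r[0],4),'size',np.round(r[1],3),'ang',round(r[2],1),'z',round(float(hh),4),'mean',q.mean(0).round(4))
v,u=np.mgrid[0:480,0:640]
def box(x0,x1,y0,y1): return (u>x0)&(u<x1)&(v>y0)&(v<y1)
T=box(255,362,188,262)
rect(T&(Z>.035)&(Z<.06),'trayall',.047)
rect(T&(hsv[...,1]>120)&(hsv[...,2]<140)&(Z>.035),'block',.047)
J=box(250,480,270,335)
rect(J&(Z>.028)&(Z<.042),'cover',.038)
rect(J&(Z>.005)&(Z<.06),'jig')
rect(J&(Z>.005)&(Z<.02)&(u<358),'infeed',.016)
M=box(118,245,220,272)
rect(M&(hsv[...,2]<60),'mat',.003)
rect(M&(Z>.012)&(Z<.026),'bar',.021)
rect(M&(Z>.04),'fin',.055)
E
python3 m.py
```

```text
trayall [263 196  95  53] c [0.6132 0.0062] size [0.199 0.098] ang 83.2 z 0.047 mean [0.6159 0.0065]
block [270 205  21  32] c [0.617  0.0729] size [0.04 0.07] ang 82.8 z 0.047 mean [0.617  0.0708]
block [300 208  21  33] c [0.6091 0.0071] size [0.039 0.07 ] ang 83.4 z 0.047 mean [0.6087 0.0047]
block [330 211  20  33] c [ 0.6008 -0.0587] size [0.038 0.071] ang 83.5 z 0.047 mean [ 0.6011 -0.0608]
cover [361 286 112  38] c [ 0.4319 -0.2213] size [0.24 0.07] ang 86.9 z 0.038 mean [ 0.4316 -0.2229]
jig [257 280 216  47] c [ 0.4373 -0.1125] size [0.47  0.083] ang 86.9 z 0.0178 mean [ 0.4371 -0.1136]
infeed [257 280 102  42] c [0.4441 0.0121] size [0.221 0.083] ang 86.9 z 0.016 mean [0.4438 0.0121]
mat [126 226 115  42] c [0.5688 0.2951] size [0.078 0.257] ang 4.2 z 0.003 mean [0.5699 0.3029]
bar [137 238 100  18] c [0.5651 0.2827] size [0.221 0.038] ang 89.6 z 0.021 mean [0.5631 0.2709]
fin [150 239  30  11] c [0.5648 0.3208] size [0.063 0.022] ang 89.6 z 0.055 mean [0.565  0.3211]
```

View pics/crop.png

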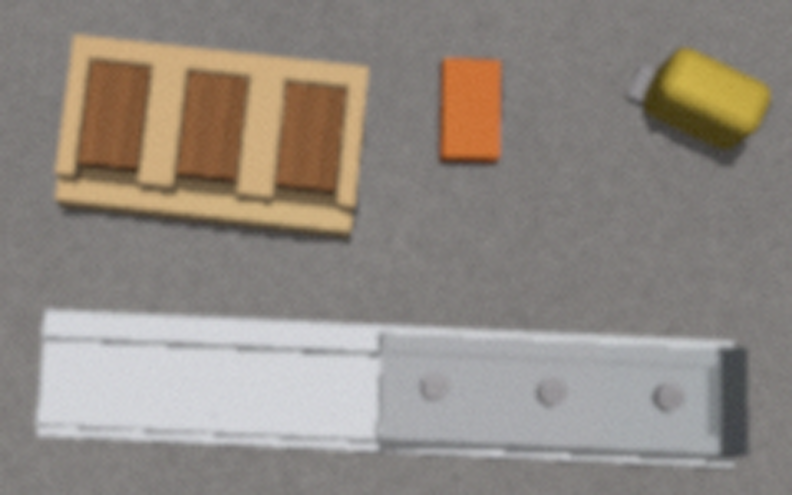

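The close crop shows three brown blocks flush in the tray. The low wall and finger wells face the robot (bottom edge), and the orange block beside the tray is the decoy. So tray x points away from the robot and the jig feeds along world -y. Setting out for the left block's press point.

Request:
apply_moves --moves '[[[-0.0423,-0.0198,0],[0,0,0],1],[[-0.0423,-0.0198,0],[0,0,0],1],[[-0.0423,-0.0198,0],[0,0,0],1],[[-0.0423,-0.0198,0],[0,0,0],1],[[-0.0423,-0.0198,0],[0,0,0],1],[[-0.0423,-0.0198,0],[0,0,0],1],[[-0.0423,-0.0198,0],[0,0,0],1],[[-0.0423,-0.0198,0],[0,0,0],1],[[-0.0423,-0.0198,0],[0,0,0],1],[[-0.0423,-0.0198,0],[0,0,0],1],[[-0.0423,-0.0198,0],[0,0,0],1],[[-0.0423,-0.0198,0],[0,0,0],1]]'

```text
time_s: 1.35
eef_pos: [0.579, 0.0765, 0.2391]
eef_rot: [-0.595, -3.084, -0.0]
force: [-0.2, 0.9, -0.1]
gripper_width: -0.0002
grasp_force: 0.0
```

Request:
apply_moves --moves '[[[0,0,0],[0,0,0.144],1],[[0,0,0],[0,0,0.144],1],[[0,0,0],[0,0,0.144],1],[[0,0,0],[0,0,0.144],1],[[0,0,0],[0,0,0.144],1],[[0,0,0],[0,0,0.144],1],[[0,0,0],[0,0,0.144],1],[[0,0,0],[0,0,0.144],1],[[0,0,0],[0,0,0.144],1],[[0,0,0],[0,0,0.144],1],[[0,0,0],[0,0,0.144],1],[[0,0,0],[0,0,0.144],1]]'

```text
time_s: 2.55
eef_pos: [0.5779, 0.0782, 0.2389]
eef_rot: [-2.736, -1.543, 0.001]
force: [0.8, 0.1, -0.1]
gripper_width: 0.0002
grasp_force: 0.0
```

Request:
apply_moves --moves '[[[0,0,0],[0,0,0.144],1],[[0,0,0],[0,0,0.144],1],[[0,0,0],[0,0,0.144],1],[[0,0,0],[0,0,0.144],1],[[0,0,0],[0,0,0.144],1],[[0,0,0],[0,0,0.144],1],[[0,0,0],[0,0,0.144],1],[[0,0,0],[0,0,0.144],1],[[0,0,0.03],[0,0,0],1],[[0,0,0],[0,0,0],1]]'

```text
time_s: 3.55
eef_pos: [0.5765, 0.0782, 0.2059]
eef_rot: [3.136, -0.187, -0.011]
force: [-0.2, 0.3, -0.3]
gripper_width: -0.0001
grasp_force: 0.0
```

```bash
cat >> h.py <<'E'
def goal(pos,yaw,pitch=0.):
    """tool x at yaw; pitch leans tool z towards the tool's horizontal x"""
    c,s=np.cos(yaw),np.sin(yaw); x=np.array([c,s,0]);z=np.array([0,0,-1.])
    x2=np.cos(pitch)*x-np.sin(pitch)*z; z2=np.cos(pitch)*z+np.sin(pitch)*x
    Rg=np.c_[x2,np.cross(z2,x2),z2]
    o=get_obs(); Rc=att(o['eef_rot']); d=np.array(pos)-o['eef_pos']
    print('t',round(o['time_s'],1),'pos',np.round(o['eef_pos'],4),'w',round(o['gripper_width'],4),'gf',round(o['grasp_force'],1),'F',np.round(o['force'],1),'q',np.round(o['joint_positions'],2))
    print(' turn(tool)',np.round(R.from_matrix(Rc.T@Rg).as_rotvec(),4),' shift in now-axes',np.round(Rc.T@d,4),' in goal-axes',np.round(Rg.T@d,4))
E
python3 - <<'E'
from h import *
goal([.5783,.0777,.15],-.123)
c,o=look('wrist','w1.png'); P=cloud(c,o); print(np.array(c['mount']).round(3))
im=c['img'];hsv=cv2.cvtColor(im,cv2.COLOR_RGB2HSV);Z=P[...,2]
m=((hsv[...,1]>120)&(hsv[...,2]<140)&(Z>.035)&(Z<.06)).astype(np.uint8)
n,l,s,ce=cv2.connectedComponentsWithStats(m)
for i in range(1,n):
    if s[i,4]<500: continue
    ys,xs=np.where(l==i);q=onplane(c,np.c_[xs,ys],.047,o)[:,:2].astype(np.float32)
    r=cv2.minAreaRect(q);print(s[i],np.round(r[0],4),np.round(r[1],4),r[2],np.median(Z[l==i]))
E
```

```text
t 3.5 pos [0.5765 0.0782 0.2059] w -0.0001 gf 0.0 F [-0.2  0.3 -0.3] q [-0.07  0.47  1.36 -0.    1.32  1.62]
 turn(tool) [0.0004 0.0068 0.004 ]  shift in now-axes [0.0022 0.0003 0.0559]  in goal-axes [0.0018 0.0003 0.0559]
[[-0.    -0.95  -0.311  0.08 ]
 [ 1.    -0.     0.001 -0.   ]
 [-0.001 -0.311  0.95  -0.135]
 [ 0.     0.     0.     1.   ]]
[  0 237  69  29 628] [0.5694 0.3144] [0.0552 0.0246] 87.72030639648438 0.044130457880349555
```

View pics/w1.png

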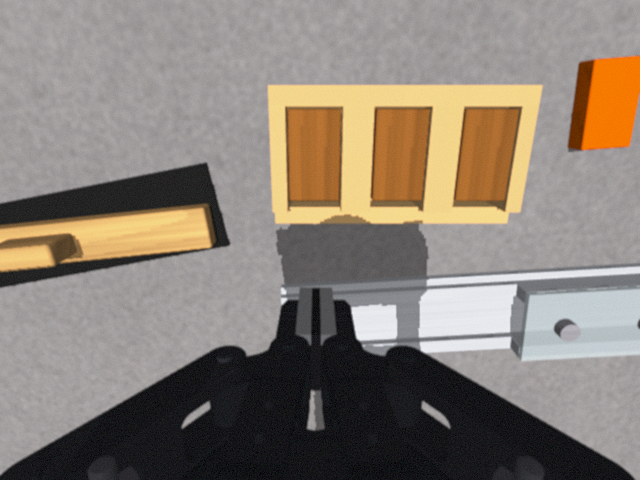

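The wrist view shows the three brown blocks at (315,155), (402,155) and (487,155), with the finger-well ends at the bottom near row 207. I'll re-threshold and re-measure from here.

```bash
cat >> h.py <<'E'
def blocks(c,o=None,h=.047,lo=(5,150,60),hi=(16,255,215),amin=400,show=True):
    Z=cloud(c,o)[...,2]; hsv=cv2.cvtColor(c['img'],cv2.COLOR_RGB2HSV)
    m=cv2.inRange(hsv,lo,hi); m=cv2.morphologyEx(m,cv2.MORPH_OPEN,np.ones((3,3)))
    n,l,s,ce=cv2.connectedComponentsWithStats(m)
    for i in range(1,n):
        if s[i,4]<amin: continue
        ys,xs=np.where(l==i);q=onplane(c,np.c_[xs,ys],h,o)[:,:2].astype(np.float32)
        r=cv2.minAreaRect(q);print('blk',s[i],'c',np.round(r[0],4),'sz',np.round(r[1],4),'ang',round(r[2],1),'z',np.median(Z[l==i]).round(4))
E
python3 - <<'E'
from h import *
c,o=look('wrist')
hsv=cv2.cvtColor(c['img'],cv2.COLOR_RGB2HSV)
print(hsv[155,315],hsv[155,402],hsv[95,300],hsv[220,130],hsv[100,610])
blocks(c,o)
E
```

```text
[ 15 198 171] [ 13 179 178] [ 22 111 244] [ 19 123 241] [ 15 255 246]
blk [ 567   63   25   87 1204] c [ 0.6335 -0.126 ] sz [0.0105 0.0612] ang 87.5 z 0.0124
blk [ 288  110   53   92 4710] c [0.6208 0.0742] sz [0.0401 0.0697] ang 83.4 z 0.0474
blk [ 371  110   58   92 4776] c [0.6129 0.0088] sz [0.0404 0.0696] ang 83.2 z 0.0475
blk [ 454  110   63   92 4738] c [ 0.6051 -0.0568] sz [0.0405 0.0696] ang 83.2 z 0.0475
```

Request:
apply_moves --moves '[[[0.003,0,0.03],[0,0.0068,0.004],1],[[0,0,0.04],[0,0,0],1],[[0,0,0.03],[0,0,0],1],[[0,0,0],[0,0,0],1],[[0,0,0],[0,0,0],1]]'

```text
time_s: 4.15
eef_pos: [0.5824, 0.0777, 0.1111]
eef_rot: [3.135, -0.193, 0.014]
force: [-0.3, -0.5, 1.0]
gripper_width: 0.0002
grasp_force: 0.0
```

```bash
python3 - <<'E'
from h import *
goal([.5793,.0782,.045],-.123)
c,o=look('wrist','w2.png'); blocks(c,o)
M=np.linalg.inv(np.array(c['mount']))
for p in ([0,0,.008],[.011,0,.008],[-.011,0,.008],[.011,.0145,.008]):
    q=M[:3,:3]@np.array(p)+M[:3,3]; print(p,q[0]/q[2]*c['fx']+c['cx'],q[1]/q[2]*c['fy']+c['cy'],q[2])
cv2.imwrite('pics/w2c.png',cv2.resize(c['img'][160:400,180:460],None,fx=2.5,fy=2.5)[:,:,::-1])
c,_=look('top');blocks(c,None,lo=(3,120,30),hi=(16,255,140),amin=200)
E
```

```text
t 4.2 pos [0.5824 0.0777 0.1111] w 0.0002 gf 0.0 F [-0.3 -0.5  1. ] q [-0.07  0.57  1.47 -0.    1.1   1.63]
 turn(tool) [-0.0001 -0.0088  0.    ]  shift in now-axes [-0.0037 -0.0001  0.0661]  in goal-axes [-0.0031 -0.0001  0.0661]
blk [ 274  123   78  129 9506] c [0.6211 0.0741] sz [0.0399 0.0695] ang 83.2 z 0.0474
blk [ 395  123   86  129 9708] c [0.613  0.0091] sz [0.0406 0.0695] ang 83.0 z 0.0475
blk [ 512  122   99  130 9670] c [ 0.6051 -0.0567] sz [0.0406 0.0699] ang 83.2 z 0.0476
[0, 0, 0.008] 315.4724730144636 305.72424975109203 0.16074297053475814
[0.011, 0, 0.008] 315.4675550280698 282.25280551878257 0.157320418352512
[-0.011, 0, 0.008] 315.47718593873736 328.2170202479151 0.16416552271700427
[0.011, 0.0145, 0.008] 350.2233354298862 282.23235443691914 0.15733283292244601
blk [333 211  16  33 344] c [ 0.6016 -0.0605] sz [0.0296 0.0714] ang 84.3 z 0.047
```

View pics/w2c.png

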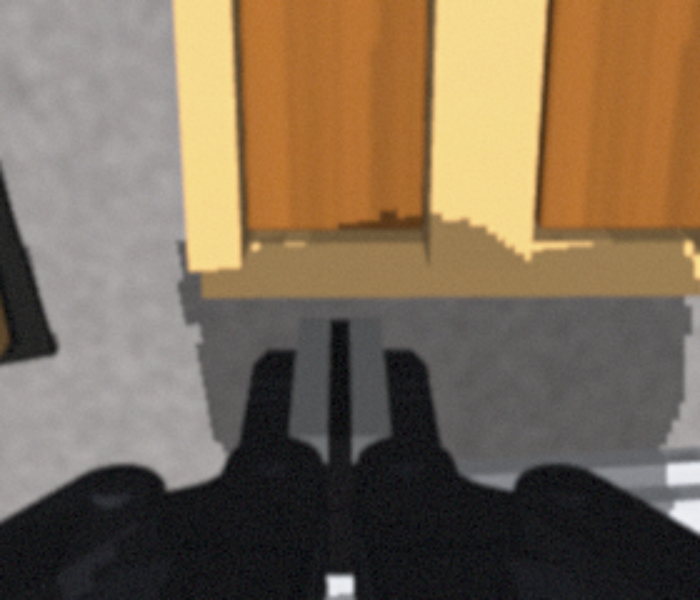

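Request:
apply_moves --moves '[[[-0.002,-0.0005,0.02],[0,-0.006,0],1],[[0,0,0.02],[0,0,0],1],[[0,0,0.01],[0,0,0],1],[[0,0,0.003],[0,0,0],1],[[0,0,0.003],[0,0,0],1],[[0,0,0.003],[0,0,0],1],[[0,0,0.003],[0,0,0],1],[[0,0,0.002],[0,0,0],1],[[0,0,0.002],[0,0,0],1],[[0,0,0],[0,0,0],1],[[0,0,0],[0,0,0],1]]'

```text
time_s: 5.35
eef_pos: [0.5798, 0.0785, 0.0434]
eef_rot: [3.136, -0.193, 0.001]
force: [0.7, -0.6, 0.5]
gripper_width: -0.0005
grasp_force: 0.0
```

```bash
python3 - <<'E'
from h import *
goal([.5803,.0783,.0455],-.123)
c,o=look('wrist','w3.png');P=cloud(c,o)
hsv=cv2.cvtColor(c['img'],cv2.COLOR_RGB2HSV);m=cv2.inRange(hsv,(5,150,60),(16,255,215))>0
p=P[m];p=p[(abs(p[:,1]-.075)<.03)];print(len(p),p[:,2].min(),p[:,2].max())
E
```

```text
t 5.3 pos [0.5798 0.0785 0.0434] w -0.0005 gf 0.0 F [ 0.7 -0.6  0.5] q [-0.07  0.66  1.52 -0.    0.97  1.63]
 turn(tool) [ 0.     -0.0009 -0.0002]  shift in now-axes [ 0.0005  0.0001 -0.0021]  in goal-axes [ 0.0005  0.0001 -0.0021]
15913 0.015306940170393885 0.1785117037013812
```

Request:
apply_moves --moves '[[[0,0,-0.03],[0,0,0],1],[[0,0,-0.03],[0,0,0],0.4],[[0,0,-0.04],[0,0,0],0.4],[[0,0,-0.02],[0,0,0],0.4],[[0,0,0],[0,0,0],0.4],[[0,0,0],[0,0,0],0.4]]'

```text
time_s: 6.0
eef_pos: [0.5794, 0.0785, 0.1628]
eef_rot: [3.136, -0.193, 0.001]
force: [0.1, 0.3, 0.0]
gripper_width: 0.0512
grasp_force: 0.0
```

```bash
cat >> h.py <<'E'
YT=-.123; TX=np.array([np.cos(YT),np.sin(YT),0]); TY=np.array([-np.sin(YT),np.cos(YT),0])
def tipped(c,o,y0):
    """tilt and top +x corner of a tipped block near world y0"""
    P=cloud(c,o); hsv=cv2.cvtColor(c['img'],cv2.COLOR_RGB2HSV); m=cv2.inRange(hsv,(3,140,40),(17,255,235))>0
    p=P[m&(abs(P[...,1]-y0)<.03)&(P[...,2]<.09)&(P[...,2]>.02)&(P[...,0]>.5)&(P[...,0]<.7)]
    q=np.c_[p@TX,p@TY,p[:,2]]
    for _ in range(4):
        A=np.c_[q[:,0],np.ones(len(q))]; k=np.linalg.lstsq(A,q[:,2],rcond=None)[0]; r=q[:,2]-A@k
        q=q[abs(r)<max(.003,1.5*r.std())]
    top=q[q[:,2]>np.percentile(q[:,2],97)].mean(0); e=np.percentile(q[:,1],[2,98])
    print('tipped n',len(q),'angle',np.arctan(k[0]).round(3),'zmax',np.percentile(q[:,2],99.5).round(4),'end top (tray axes)',top.round(4),'y edges',e.round(4))
    return np.arctan(k[0]),np.array([top[0],e.mean(),top[2]])
E
python3 - <<'E'
from h import *
goal([.58,.078,.16],-.123)
c,o=look('wrist','w4.png'); tipped(c,o,.076); blocks(c,o)
c2,_=look('top'); tipped(c2,None,.074)
t=np.array([.617,.0737,0]); print('pred end top', t@TX+.0174, t@TY, .0653)
E
```

```text
t 6.0 pos [0.5794 0.0785 0.1628] w 0.0512 gf 0.0 F [0.1 0.3 0. ] q [-0.07  0.51  1.42 -0.    1.22  1.63]
 turn(tool) [ 0.     -0.0004 -0.0002]  shift in now-axes [0.0006 0.0004 0.0028]  in goal-axes [0.0006 0.0004 0.0028]
tipped n 4243 angle 0.638 zmax 0.0655 end top (tray axes) [0.6218 0.1502 0.0652] y edges [0.1307 0.1686]
blk [ 603   58   35  102 1890] c [ 0.6337 -0.1221] sz [0.0122 0.0612] ang 87.5 z 0.0122
blk [ 381  115   68  105 6386] c [0.6129 0.009 ] sz [0.0406 0.0688] ang 83.1 z 0.0475
blk [ 477  114   76  106 6419] c [ 0.6051 -0.0567] sz [0.0405 0.0695] ang 83.1 z 0.0475
blk [ 282  130   65   89 5298] c [0.6168 0.0747] sz [0.0418 0.0588] ang 82.9 z 0.0528
  ret = _var(a, axis=axis, dtype=dtype, out=out, ddof=ddof,
  arrmean = um.true_divide(arrmean, div, out=arrmean,
  ret = ret.dtype.type(ret / rcount)
Traceback (most recent call last):
  File "h.py", line 48, in tipped
    top=q[q[:,2]>np.percentile(q[:,2],97)].mean(0); e=np.percentile(q[:,1],[2,98])
                 ~~~~~~~~~~~~~^^^^^^^^^^^
IndexError: index -1 is out of bounds for axis 0 with size 0
```

View pics/w4.png

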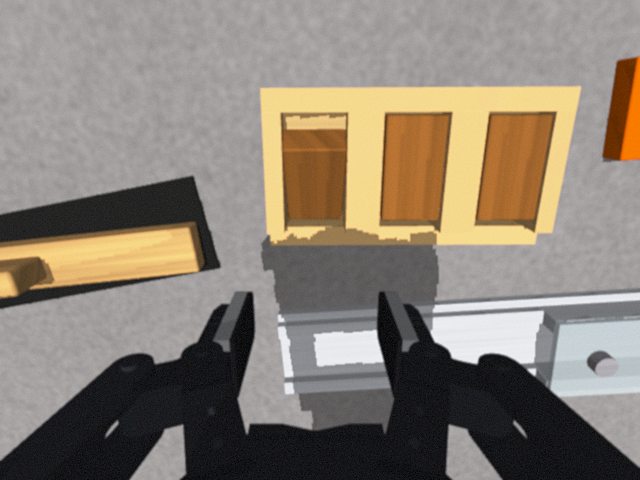

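The view shows the left block tipped up at (315,175), with its far end raised to z 0.065 as described. The other two blocks are still flush. Tilting the tool to grip it.

```bash
python3 - <<'E'
from h import *
goal([.6343,.0717,.0607],-.123,.65)
E
```

```text
t 6.1 pos [0.5791 0.0785 0.1618] w 0.0512 gf 0.0 F [ 0.2 -0.4  0.4] q [-0.07  0.51  1.42 -0.    1.22  1.63]
 turn(tool) [ 2.000e-04  6.517e-01 -2.000e-04]  shift in now-axes [ 5.58e-02 -1.00e-04  1.01e-01]  in goal-axes [-0.0169 -0.      0.1142]
```

Request:
apply_moves --moves '[[[0,0,0],[0,0.13,0],0.4],[[0,0,0],[0,0.13,0],0.4],[[0,0,0],[0,0.13,0],0.4],[[0,0,0],[0,0.13,0],0.4],[[0,0,0],[0,0.13,0],0.4],[[-0.017,0,0.03],[0,0,0],0.4],[[0,0,0.04],[0,0,0],0.4],[[0,0,0.02],[0,0,0],0.4],[[0,0,0],[0,0,0],0.4],[[0,0,0],[0,0,0],0.4]]'

```text
time_s: 7.1
eef_pos: [0.6197, 0.0735, 0.0809]
eef_rot: [2.935, -0.181, 0.988]
force: [-0.8, -0.4, 0.2]
gripper_width: 0.0512
grasp_force: 0.0
```

```bash
python3 - <<'E'
from h import *
goal([.6343,.0717,.0607],-.123,.65)
c,o=look('wrist','w5.png')
E
```

```text
t 7.1 pos [0.6197 0.0735 0.0809] w 0.0512 gf 0.0 F [-0.8 -0.4  0.2] q [-0.05  0.5   1.85 -0.3   0.15  1.92]
 turn(tool) [ 0.0002  0.0008 -0.0001]  shift in now-axes [-0.0005 -0.      0.0249]  in goal-axes [-0.0005 -0.      0.0249]
```

View pics/w5.png

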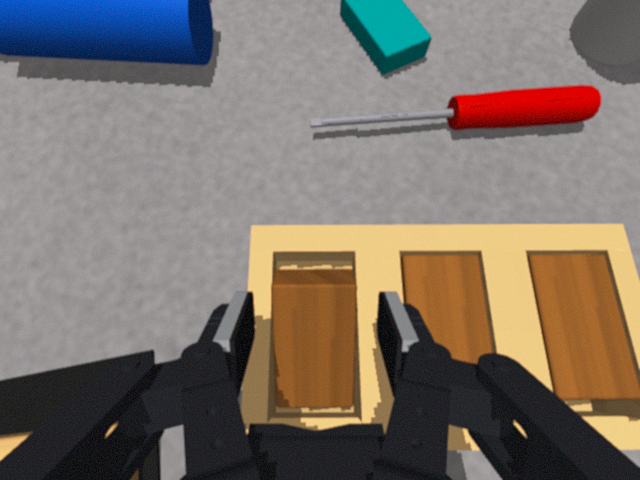

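The block's end (columns 273–357, rows 268–283) sits centred between the pads at (235,320) and (395,320). Advancing and closing.

Request:
apply_moves --moves '[[[0,0,0.008],[0,0,0],0.4],[[0,0,0.007],[0,0,0],0.4],[[0,0,0.005],[0,0,0],0.4],[[0,0,0.004],[0,0,0],0.4],[[0,0,0],[0,0,0],0.4],[[0,0,0],[0,0,0],1],[[0,0,0],[0,0,0],1],[[0,0,0],[0,0,0],1],[[0,0,0],[0,0,0],1]]'

```text
time_s: 8.05
eef_pos: [0.6347, 0.0716, 0.0624]
eef_rot: [2.934, -0.181, 0.99]
force: [-1.0, -0.4, 0.1]
gripper_width: 0.0375
grasp_force: 59.9
```

```bash
python3 - <<'E'
from h import *
goal([.6343,.0717,.0607],-.123,.65)
E
```

```text
t 8.1 pos [0.6347 0.0716 0.0624] w 0.0375 gf 59.9 F [-1.  -0.4  0.1] q [-0.05  0.56  1.82 -0.35  0.12  1.97]
 turn(tool) [ 0.0002 -0.0008 -0.0001]  shift in now-axes [-0.0014 -0.      0.0011]  in goal-axes [-0.0014 -0.      0.0011]
```

Request:
apply_moves --moves '[[[0.006,0,-0.008],[0,0,0],1],[[0.006,0,-0.008],[0,0,0],1],[[0.012,0,-0.016],[0,0,0],1],[[0.012,0,-0.016],[0,0,0],1],[[0.012,0,-0.016],[0,0,0],1],[[0.012,0,-0.016],[0,0,0],1],[[0,0,0],[0,-0.13,0],1],[[0,0,0],[0,-0.13,0],1],[[0,0,0],[0,-0.13,0],1],[[0,0,0],[0,-0.13,0],1],[[0,0,0],[0,-0.13,0],1],[[0,0,0],[0,0,0],1]]'

```text
time_s: 9.25
eef_pos: [0.6354, 0.0712, 0.1616]
eef_rot: [-3.136, 0.195, 0.001]
force: [0.6, 0.2, -1.3]
gripper_width: 0.0378
grasp_force: 60.2
```

Request:
apply_moves --moves '[[[0,0,0],[0,0,-0.137],1],[[0,0,0],[0,0,-0.137],1],[[0,0,0],[0,0,-0.137],1],[[0,0,0],[0,0,-0.137],1],[[0,0,0],[0,0,-0.137],1],[[0,0,0],[0,0,-0.137],1],[[0,0,0],[0,0,-0.137],1],[[0,0,0],[0,0,-0.137],1],[[0,0,0],[0,0,-0.137],1],[[0,0,0],[0,0,-0.137],1],[[0,0,0],[0,0,-0.137],1],[[0,0,0],[0,0,-0.137],1]]'

```text
time_s: 10.45
eef_pos: [0.6338, 0.072, 0.1622]
eef_rot: [2.268, 2.17, 0.004]
force: [-0.1, -0.7, -0.1]
gripper_width: 0.0375
grasp_force: 60.2
```

```bash
cat >> h.py <<'E'
JY=np.radians(-93.05); JX=np.array([np.cos(JY),np.sin(JY),0]); JYV=np.array([-JX[1],JX[0],0]); J0=np.array([.4385,-.103,0])
def jig(x,y,z): return J0+x*JX+y*JYV+np.array([0,0,z])
def tojig(p): d=np.asarray(p)-J0; return np.array([d@JX,d@JYV,d[2]])
E
python3 - <<'E'
from h import *
goal(jig(-.071,0,.0245),JY+np.pi)
c,o=look('wrist','w6.png'); P=cloud(c,o); Z=P[...,2]
# jig from this close view: cover front edge and infeed rails
m=(Z>.03)&(Z<.042)&(P[...,0]<.5)&(P[...,0]>.36)&(P[...,1]<0)
# from top, jig again
c2,_=look('top');P2=cloud(c2);Z2=P2[...,2]
for name,PP in (('w',P),('t',P2)):
    q=PP.reshape(-1,3); q=q[(q[:,0]>.36)&(q[:,0]<.52)&(q[:,1]<.14)&(q[:,1]>-.36)]
    d=q-J0; x=d@JX; y=d@JYV
    k=(q[:,2]>.033)&(q[:,2]<.043); print(name,'cover n',k.sum(),'x',np.percentile(x[k],[.5,99.5]) if k.sum()>50 else '', 'y',np.percentile(y[k],[1,99]) if k.sum()>50 else '')
    for lo in(-.2,-.15,-.1,-.05):
        k=(q[:,2]>.0135)&(q[:,2]<.02)&(abs(x-lo)<.015); f=(q[:,2]>.005)&(q[:,2]<.0115)&(abs(x-lo)<.015)
        if k.sum()>30: print('  rails at',lo,np.percentile(y[k],[1,99]),'floor',np.percentile(y[f],[2,98]),f.sum())
E
```

```text
t 10.4 pos [0.6338 0.072  0.1622] w 0.0375 gf 60.2 F [-0.1 -0.7 -0.1] q [-0.07  0.62  1.23 -0.    1.28 -0.03]
 turn(tool) [0.0038 0.0002 0.0091]  shift in now-axes [-0.1124 -0.1873  0.137 ]  in goal-axes [-0.1141 -0.1857  0.1377]
w cover n 88 x [-0.00398946  0.0642824 ] y [0.0236635  0.03691828]
  rails at -0.2 [-0.03304131  0.03719412] floor [-0.02188681  0.04375575] 2644
  rails at -0.15 [-0.03309294  0.03730474] floor [-0.02187627  0.0436997 ] 2265
  rails at -0.1 [-0.03313082  0.03711516] floor [-0.02189593  0.04363424] 1953
  rails at -0.05 [-0.03329012  0.03660867] floor [-0.02206621  0.0407224 ] 1400
t cover n 3419 x [-0.00216791  0.23557604] y [-0.03256424  0.03621337]
  rails at -0.15 [-0.03256231  0.03659816] floor [-0.0383186  0.0436121] 306
  rails at -0.1 [-0.03254654  0.03620856] floor [-0.03862008  0.0435343 ] 348
  rails at -0.05 [-0.03237478  0.03619196] floor [-0.03868306  0.04332159] 329
```

View pics/w6.png

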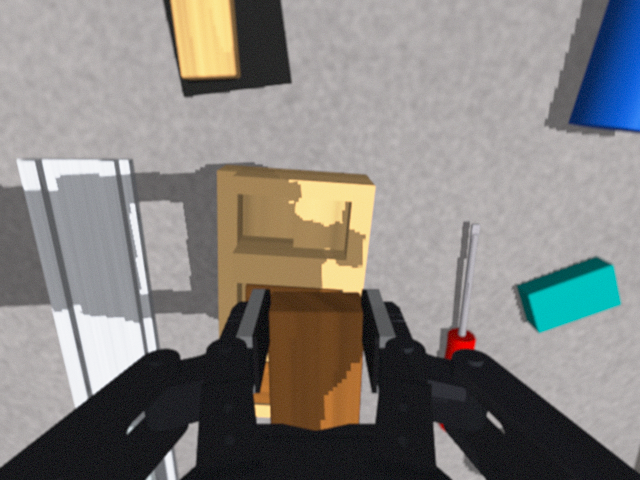

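The view shows the empty left pocket. The block is held flat, its near end at (315,290) level with the pad tips and its body reaching back between the fingers. I'll measure the block in the tool frame.

```bash
sed -i 's/^JY=.*/JY=np.radians(-93.05); JX=np.array([np.cos(JY),np.sin(JY),0]); JYV=np.array([-JX[1],JX[0],0]); J0=np.array([.4407,-.1006,0])/' h.py
cat >> h.py <<'E'
def held():
    c,o=look('wrist'); P=cloud(c,o); T=(P-o['eef_pos'])@att(o['eef_rot'])
    hsv=cv2.cvtColor(c['img'],cv2.COLOR_RGB2HSV); m=cv2.inRange(hsv,(3,140,40),(17,255,235))>0
    q=T[m&(abs(T[...,1])<.03)&(abs(T[...,2])<.04)&(T[...,0]<.03)]
    print('held n',len(q),'x',np.percentile(q[:,0],[1,50,99]).round(4),'y',np.percentile(q[:,1],[2,98]).round(4),'z',np.percentile(q[:,2],[2,50,98]).round(4))
    A=np.c_[q[:,0],q[:,1],np.ones(len(q))];print(' z slope',np.linalg.lstsq(A,q[:,2],rcond=None)[0].round(4))
E
python3 - <<'E'
from h import *
held(); goal(jig(-.071,0,.0245),JY+np.pi)
E
```

```text
held n 12273 x [-0.0541 -0.0187  0.0029] y [-0.0189  0.0182] z [-0.0028 -0.0015  0.0144]
 z slope [0.1018 0.0112 0.0018]
t 10.6 pos [0.6338 0.0719 0.1623] w 0.0377 gf 60.2 F [-0.2  0.5 -0.9] q [-0.07  0.62  1.23 -0.    1.29 -0.02]
 turn(tool) [0.0027 0.0002 0.0005]  shift in now-axes [-0.1114 -0.1841  0.1373]  in goal-axes [-0.1115 -0.1837  0.1378]
```

Request:
apply_moves --moves '[[[-0.0222,-0.0368,0],[0,0,0],1],[[-0.0222,-0.0368,0],[0,0,0],1],[[-0.0222,-0.0368,0],[0,0,0],1],[[-0.0222,-0.0368,0],[0,0,0],1],[[-0.0222,-0.0368,0],[0.003,0,0],1],[[0,0,0.035],[0,0,0],1],[[0,0,0.035],[0,0,0],1],[[0,0,0.02],[0,0,0],1],[[0,0,0],[0,0,0],1],[[0,0,0],[0,0,0],1]]'

```text
time_s: 11.6
eef_pos: [0.4448, -0.0299, 0.0728]
eef_rot: [-2.278, -2.163, 0.002]
force: [1.1, -0.3, -0.7]
gripper_width: 0.0372
grasp_force: 60.3
```

```bash
cat >> h.py <<'E'
def rails(c,o,xs):
    P=cloud(c,o);q=P.reshape(-1,3); q=q[(q[:,0]>.36)&(q[:,0]<.52)&(q[:,1]<.16)&(q[:,1]>-.36)]
    d=q-J0; x=d@JX; y=d@JYV
    for lo in xs:
        k=(q[:,2]>.0135)&(q[:,2]<.02)&(abs(x-lo)<.015); print('rails',lo,k.sum(),np.percentile(y[k],[1,99]).round(4) if k.sum()>20 else '')
E
python3 - <<'E'
from h import *
held(); goal(jig(-.070,0,.0255),JY+np.pi)
c,o=look('wrist','w7.png'); rails(c,o,[-.2,-.15,-.1])
E
```

```text
held n 11960 x [-0.054  -0.0191  0.0029] y [-0.0187  0.0181] z [-0.0028 -0.0016  0.0127]
 z slope [0.0906 0.0026 0.0013]
t 11.7 pos [ 0.4452 -0.03    0.0732] w 0.0374 gf 60.3 F [-0.2 -0.  -0.3] q [-0.33  0.37  1.92 -0.    0.85 -0.28]
 turn(tool) [0.0001 0.0008 0.0019]  shift in now-axes [-0.0007 -0.0007  0.0477]  in goal-axes [-0.0007 -0.0007  0.0477]
rails -0.2 1621 [-0.035   0.0345]
rails -0.15 3312 [-0.035   0.0345]
rails -0.1 2610 [-0.035   0.0345]
```

View pics/w7.png

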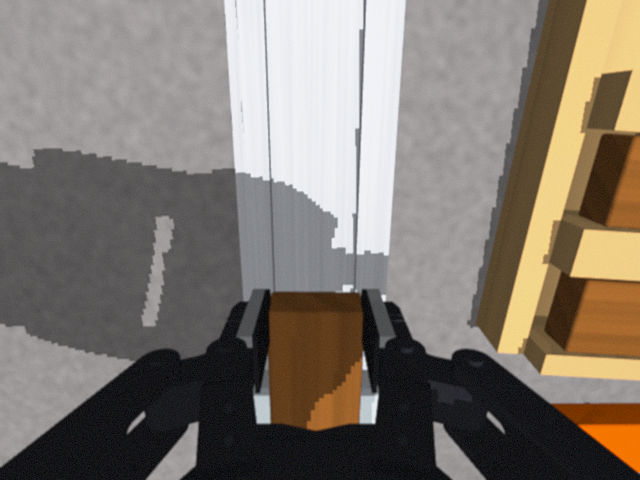

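The block at (315,355) lies centred over the channel, whose edges are at about columns 270–360. Lowering it.

Request:
apply_moves --moves '[[[-0.0005,-0.0005,0.015],[0,0,0],1],[[0,0,0.015],[0,0,0],1],[[0,0,0.008],[0,0,0],1],[[0,0,0.004],[0,0,0],1],[[0,0,0.002],[0,0,0],1],[[0,0,0.001],[0,0,0],1],[[0,0,0],[0,0,0],1]]'

```text
time_s: 12.4
eef_pos: [0.4442, -0.0305, 0.0275]
eef_rot: [-2.276, -2.164, 0.002]
force: [0.3, -0.3, -0.2]
gripper_width: 0.0378
grasp_force: 60.3
```

Request:
apply_moves --moves '[[[0,0,0.001],[0,0,0],1],[[0,0,0.001],[0,0,0],1],[[0,0,0],[0,0,0],1]]'

```text
time_s: 12.7
eef_pos: [0.4443, -0.0305, 0.0268]
eef_rot: [-2.276, -2.165, 0.002]
force: [-7.6, 0.3, 23.1]
gripper_width: 0.0377
grasp_force: 62.9
```

Request:
apply_moves --moves '[[[0,0,-0.001],[0,0,0],1],[[0,0,0],[0,0,0],0.45],[[0,0,0],[0,0,0],0.4],[[0,0,0],[0,0,0],0.4],[[0,0,-0.02],[0,0,0],0.4],[[0,0,-0.04],[0,0,0],0.4],[[0,0,-0.04],[0,0,0],0.4],[[0,0,-0.03],[0,0,0],0.4]]'

```text
time_s: 13.5
eef_pos: [0.4445, -0.0305, 0.1583]
eef_rot: [2.276, 2.165, -0.001]
force: [0.3, 0.6, 0.0]
gripper_width: 0.0511
grasp_force: 0.0
```

```bash
cat >> h.py <<'E'
def injig(c,o=None,zmin=.018,lo=(3,120,30),hi=(17,255,235)):
    P=cloud(c,o); hsv=cv2.cvtColor(c['img'],cv2.COLOR_RGB2HSV); m=cv2.inRange(hsv,lo,hi)
    n,l,s,_=cv2.connectedComponentsWithStats(m)
    for i in range(1,n):
        if s[i,4]<80: continue
        q=P[l==i]; d=q-J0; x=d@JX;y=d@JYV
        if abs(np.median(y))>.04 or np.median(x)<-.3 or np.median(x)>.23: continue
        k=abs(q[:,2]-.028)<.006
        print('injig px',s[i],'x',np.percentile(x[k],[1,99]).round(4),'y',np.percentile(y[k],[1,99]).round(4),'z',np.percentile(q[:,2],[5,50,95]).round(4),'ang',round(cv2.minAreaRect(np.c_[x[k],y[k]].astype(np.float32))[2],1) if k.sum()>9 else '')
E
python3 - <<'E'
from h import *
goal(jig(-.070,0,.15),JY+np.pi)
c,o=look('wrist','w8.png'); injig(c,o)
c,_=look('top','t8.png'); injig(c)
c,_=look('scene','s8.png'); injig(c)
E
```

```text
t 13.5 pos [ 0.4445 -0.0305  0.1583] w 0.0511 gf 0.0 F [0.3 0.6 0. ] q [-0.33  0.23  1.84 -0.    1.08 -0.28]
 turn(tool) [-0.0005  0.0005  0.0032]  shift in now-axes [-0.0002 -0.      0.0083]  in goal-axes [-0.0002 -0.      0.0083]
injig px [ 290  216   52   90 4516] x [-0.0726 -0.0041] y [-0.0195  0.0181] z [0.0269 0.0285 0.0296] ang 89.6
```

The block lies flat in the channel, top z 28.5 mm and centre x about -38 mm. Now the middle block, using the same offsets shifted 66 mm.

Request:
apply_moves --moves '[[[0,0,0],[0,0,0.137],1],[[0,0,0],[0,0,0.137],1],[[0,0,0],[0,0,0.137],1],[[0,0,0],[0,0,0.137],1],[[0,0,0],[0,0,0.137],1],[[0,0,0],[0,0,0.137],1],[[0,0,0],[0,0,0.137],1],[[0,0,0],[0,0,0.137],1],[[0,0,0],[0,0,0.137],1],[[0,0,0],[0,0,0.137],1],[[0,0,0],[0,0,0.137],1],[[0,0,0],[0,0,0.136],1]]'

```text
time_s: 14.85
eef_pos: [0.4436, -0.0302, 0.1547]
eef_rot: [-3.135, 0.201, 0.008]
force: [0.3, -0.0, 0.4]
gripper_width: 0.0
grasp_force: 0.0
```

Request:
apply_moves --moves '[[[0.0405,-0.0196,0],[0,0,0],1],[[0.0405,-0.0196,0],[0,0,0],1],[[0.0405,-0.0196,0],[0,0,0],1],[[0,0,0.03],[0,0,0],1],[[0,0,0.03],[0,0,0],1],[[0,0,0],[0,0,0],1],[[0,0,0],[0,0,0],1]]'

```text
time_s: 15.55
eef_pos: [0.5715, 0.0131, 0.0955]
eef_rot: [-3.136, 0.192, 0.006]
force: [0.8, -0.7, 0.2]
gripper_width: -0.0002
grasp_force: 0.0
```

```bash
python3 - <<'E'
from h import *
goal([.5722,.0128,.044],-.123)
E
```

```text
t 15.6 pos [0.5715 0.0131 0.0955] w -0.0002 gf 0.0 F [ 0.8 -0.7  0.2] q [-0.18  0.56  1.52 -0.    1.06  1.51]
 turn(tool) [0.0001 0.0039 0.0007]  shift in now-axes [0.0009 0.0003 0.0515]  in goal-axes [0.0007 0.0003 0.0515]
```

Press, lift, open part way, tilt and stand off for the grip, which is the same sequence as before.

Request:
apply_moves --moves '[[[0.0005,0,0.02],[0,0.003,0],1],[[0,0,0.014],[0,0,0],1],[[0,0,0.003],[0,0,0],1],[[0,0,0.003],[0,0,0],1],[[0,0,0.003],[0,0,0],1],[[0,0,0.003],[0,0,0],1],[[0,0,0.003],[0,0,0],1],[[0,0,0.002],[0,0,0],1],[[0,0,0],[0,0,0],1],[[0,0,0],[0,0,0],1]]'

```text
time_s: 16.55
eef_pos: [0.5724, 0.0131, 0.0449]
eef_rot: [3.135, -0.192, 0.001]
force: [-0.5, 0.1, 0.4]
gripper_width: 0.0002
grasp_force: 0.0
```

Request:
apply_moves --moves '[[[0,0,-0.04],[0,0,0],1],[[0,0,-0.04],[0,0,0],0.4],[[0,0,-0.038],[0,0,0],0.4],[[0,0,0],[0,0,0],0.4],[[0,0,0],[0,0,0],0.4]]'

```text
time_s: 17.05
eef_pos: [0.5723, 0.0131, 0.1632]
eef_rot: [3.135, -0.192, 0.003]
force: [-0.5, 0.1, -0.4]
gripper_width: 0.0509
grasp_force: 0.0
```

```bash
python3 - <<'E'
from h import *
c,o=look('wrist','w9.png'); tipped(c,o,.009)
goal([.6262,.0062,.0607],-.123,.65)
E
```

```text
tipped n 4207 angle 0.636 zmax 0.0655 end top (tray axes) [0.6223 0.0828 0.0652] y edges [0.0647 0.1026]
t 17.1 pos [0.5718 0.0132 0.1621] w 0.0517 gf 0.0 F [ 0.  -0.4  0.4] q [-0.18  0.48  1.46 -0.    1.2   1.51]
 turn(tool) [-1.000e-04  6.503e-01  9.000e-04]  shift in now-axes [0.0549 0.0003 0.1014]  in goal-axes [-0.0177  0.0003  0.1139]
```

Request:
apply_moves --moves '[[[0,0,0],[0,0.13,0],0.4],[[0,0,0],[0,0.13,0],0.4],[[0,0,0],[0,0.13,0],0.4],[[0,0,0],[0,0.13,0],0.4],[[0,0,0],[0,0.13,0],0.4],[[-0.017,0,0.03],[0,0,0],0.4],[[0,0,0.04],[0,0,0],0.4],[[0,0,0.02],[0,0,0],0.4],[[0,0,0],[0,0,0],0.4],[[0,0,0],[0,0,0],0.4]]'

```text
time_s: 18.1
eef_pos: [0.6121, 0.0083, 0.0802]
eef_rot: [2.936, -0.18, 0.987]
force: [-0.0, 0.0, 1.1]
gripper_width: 0.0508
grasp_force: 0.0
```

```bash
python3 - <<'E'
from h import *
goal([.6262,.0062,.0607],-.123,.65)
E
```

```text
t 18.1 pos [0.6121 0.0083 0.0802] w 0.0508 gf 0.0 F [-0.   0.   1.1] q [-0.2   0.48  1.9   0.36  0.13  1.15]
 turn(tool) [-0.0005  0.0013  0.0007]  shift in now-axes [-0.0004  0.0003  0.0241]  in goal-axes [-0.0005  0.0003  0.0241]
```

Request:
apply_moves --moves '[[[0,0,0.008],[0,0,0],0.4],[[0,0,0.007],[0,0,0],0.4],[[0,0,0.005],[0,0,0],0.4],[[0,0,0.003],[0,0,0],0.4],[[0,0,0],[0,0,0],0.4],[[0,0,0],[0,0,0],1],[[0,0,0],[0,0,0],1],[[0,0,0],[0,0,0],1],[[0,0,0],[0,0,0],1]]'

```text
time_s: 19.0
eef_pos: [0.6267, 0.0064, 0.0628]
eef_rot: [2.935, -0.179, 0.99]
force: [-0.1, -1.2, 0.2]
gripper_width: 0.0379
grasp_force: 59.9
```

Request:
apply_moves --moves '[[[0.006,0,-0.008],[0,0,0],1],[[0.006,0,-0.008],[0,0,0],1],[[0.012,0,-0.016],[0,0,0],1],[[0.012,0,-0.016],[0,0,0],1],[[0.012,0,-0.016],[0,0,0],1],[[0.012,0,-0.016],[0,0,0],1],[[0,0,0],[0,-0.13,0],1],[[0,0,0],[0,-0.13,0],1],[[0,0,0],[0,-0.13,0],1],[[0,0,0],[0,-0.13,0],1],[[0,0,0],[0,-0.13,0],1],[[0,0,0],[0,0,0],1]]'

```text
time_s: 20.2
eef_pos: [0.6272, 0.0061, 0.1619]
eef_rot: [3.136, -0.192, -0.002]
force: [-0.2, 0.4, -1.0]
gripper_width: 0.0375
grasp_force: 60.2
```

Request:
apply_moves --moves '[[[0,0,0],[0,0,-0.137],1],[[0,0,0],[0,0,-0.137],1],[[0,0,0],[0,0,-0.137],1],[[0,0,0],[0,0,-0.137],1],[[0,0,0],[0,0,-0.137],1],[[0,0,0],[0,0,-0.137],1],[[0,0,0],[0,0,-0.137],1],[[0,0,0],[0,0,-0.137],1],[[0,0,0],[0,0,-0.137],1],[[0,0,0],[0,0,-0.137],1],[[0,0,0],[0,0,-0.137],1],[[0,0,0],[0,0,-0.133],1]]'

```text
time_s: 21.4
eef_pos: [0.6257, 0.0067, 0.1625]
eef_rot: [2.271, 2.166, 0.003]
force: [-0.3, -0.1, -0.6]
gripper_width: 0.0375
grasp_force: 60.2
```

```bash
python3 - <<'E'
from h import *
held(); goal(jig(-.143,0,.08),JY+np.pi)
E
```

```text
held n 12191 x [-0.0547 -0.0191  0.0029] y [-0.0187  0.0183] z [-0.0021 -0.0009  0.0147]
 z slope [0.0979 0.0019 0.0024]
t 21.4 pos [0.6257 0.0067 0.1625] w 0.0374 gf 60.2 F [-0.8  0.3 -1.1] q [-0.18  0.59  1.28  0.    1.27 -0.14]
 turn(tool) [0.0034 0.0004 0.0124]  shift in now-axes [ 0.0283 -0.179   0.0819]  in goal-axes [ 0.026  -0.179   0.0825]
```

Request:
apply_moves --moves '[[[0,0,0],[0.003,0,0.011],1],[[0.0065,-0.0448,0],[0,0,0],1],[[0.0065,-0.0448,0],[0,0,0],1],[[0.0065,-0.0448,0],[0,0,0],1],[[0.0065,-0.0448,0],[0,0,0],1],[[0,0,0.035],[0,0,0],1],[[0,0,0.035],[0,0,0],1],[[0,0,0.02],[0,0,0],1],[[0,0,0],[0,0,0],1],[[0,0,0],[0,0,0],1]]'

```text
time_s: 22.45
eef_pos: [0.4489, 0.0439, 0.0737]
eef_rot: [-2.293, -2.146, 0.002]
force: [-0.4, 0.7, -0.4]
gripper_width: 0.0375
grasp_force: 60.4
```

```bash
python3 - <<'E'
from h import *
held(); goal(jig(-.143,0,.0275),JY+np.pi)
c,o=look('wrist'); rails(c,o,[-.2,-.15])
E
```

```text
held n 11910 x [-0.0547 -0.0194  0.0028] y [-0.0186  0.0181] z [-0.0022 -0.001   0.0131]
 z slope [0.0863 0.0042 0.0019]
t 22.5 pos [0.4493 0.0438 0.0741] w 0.0376 gf 60.4 F [-0.4 -0.8 -1.3] q [-0.16  0.37  1.91 -0.    0.86 -0.1 ]
 turn(tool) [ 0.0001  0.0005 -0.0124]  shift in now-axes [-0.0017 -0.0009  0.0466]  in goal-axes [-0.0017 -0.0009  0.0466]
rails -0.2 2915 [-0.0349  0.0345]
rails -0.15 2310 [-0.035   0.0345]
```

Request:
apply_moves --moves '[[[0,0,0],[0,0,-0.012],1],[[-0.0015,-0.0009,0.015],[0,0,0],1],[[0,0,0.015],[0,0,0],1],[[0,0,0.008],[0,0,0],1],[[0,0,0.004],[0,0,0],1],[[0,0,0.002],[0,0,0],1],[[0,0,0.001],[0,0,0],1],[[0,0,0.001],[0,0,0],1],[[0,0,0],[0,0,0],1]]'

```text
time_s: 23.45
eef_pos: [0.4479, 0.0424, 0.0276]
eef_rot: [-2.278, -2.163, 0.002]
force: [-1.2, 0.1, 3.2]
gripper_width: 0.0376
grasp_force: 60.8
```

Contact with the floor; releasing.

Request:
apply_moves --moves '[[[0,0,0],[0,0,0],0.45],[[0,0,0],[0,0,0],0.4],[[0,0,0],[0,0,0],0.4],[[0,0,-0.02],[0,0,0],0.4],[[0,0,-0.04],[0,0,0],0.4],[[0,0,-0.04],[0,0,0],0.4],[[0,0,-0.03],[0,0,0],0.4],[[0,0,0],[0,0,0],0.4]]'

```text
time_s: 24.25
eef_pos: [0.4496, 0.0423, 0.1606]
eef_rot: [2.275, 2.16, 0.004]
force: [-0.8, -0.8, -0.4]
gripper_width: 0.0516
grasp_force: 0.0
```

```bash
python3 - <<'E'
from h import *
c,o=look('wrist'); injig(c,o); goal(jig(-.143,0,.15),JY+np.pi)
E
```

```text
injig px [ 287  215   52  165 7932] x [-0.1455 -0.0058] y [-0.0197  0.0178] z [0.027  0.0285 0.0296] ang 90.0
t 24.3 pos [0.4486 0.0424 0.1584] w 0.0509 gf 0.0 F [-0.9  0.2  0.5] q [-0.17  0.24  1.83 -0.    1.08 -0.11]
 turn(tool) [0.0014 0.0007 0.0013]  shift in now-axes [-0.0002 -0.0002  0.0084]  in goal-axes [-0.0002 -0.0002  0.0084]
```

Request:
apply_moves --moves '[[[0,0,0],[0,0,0.137],1],[[0,0,0],[0,0,0.137],1],[[0,0,0],[0,0,0.137],1],[[0,0,0],[0,0,0.137],1],[[0,0,0],[0,0,0.137],1],[[0,0,0],[0,0,0.137],1],[[0,0,0],[0,0,0.137],1],[[0,0,0],[0,0,0.137],1],[[0,0,0],[0,0,0.137],1],[[0,0,0],[0,0,0.137],1],[[0,0,0],[0,0,0.137],1],[[0,0,0],[0,0,0.136],1]]'

```text
time_s: 25.5
eef_pos: [0.4472, 0.0426, 0.1557]
eef_rot: [3.135, -0.204, -0.007]
force: [0.2, 0.2, 0.0]
gripper_width: -0.0002
grasp_force: 0.0
```

```bash
python3 - <<'E'
from h import *
goal([.5641,-.0527,.1],-.123)
E
```

```text
t 25.5 pos [0.4472 0.0426 0.1557] w -0.0002 gf 0.0 F [0.2 0.2 0. ] q [-0.17  0.24  1.83 -0.    1.08  1.53]
 turn(tool) [ 0.0003  0.0047 -0.0068]  shift in now-axes [0.1285 0.0793 0.0551]  in goal-axes [0.1277 0.0802 0.0557]
```

Two blocks lie flat in a row, from x -145 to -6 mm. Now the third.

Request:
apply_moves --moves '[[[0.0319,0.02,0],[0,0,0],1],[[0.0319,0.02,0],[0,0,0],1],[[0.0319,0.02,0],[0,0,0],1],[[0.0319,0.02,0],[0,0,0],1],[[0,0,0.03],[0,0,0],1],[[0,0,0.03],[0,0,0],1],[[0,0,0],[0,0,0],1],[[0,0,0],[0,0,0],1]]'

```text
time_s: 26.3
eef_pos: [0.5642, -0.0526, 0.0965]
eef_rot: [-3.135, 0.195, 0.006]
force: [0.7, 0.2, 0.2]
gripper_width: 0.0001
grasp_force: 0.0
```

```bash
python3 - <<'E'
from h import *
goal([.5641,-.0527,.0445],-.123)
E
```

```text
t 26.3 pos [ 0.5642 -0.0526  0.0965] w 0.0001 gf 0.0 F [0.7 0.2 0.2] q [-0.3   0.55  1.54 -0.    1.05  1.4 ]
 turn(tool) [ 0.0001  0.0037 -0.0011]  shift in now-axes [0.0001 0.0001 0.052 ]  in goal-axes [-0.0001  0.0001  0.052 ]
```

Request:
apply_moves --moves '[[[0,0,0.02],[0,0.002,0],1],[[0,0,0.014],[0,0,0],1],[[0,0,0.003],[0,0,0],1],[[0,0,0.003],[0,0,0],1],[[0,0,0.003],[0,0,0],1],[[0,0,0.003],[0,0,0],1],[[0,0,0.003],[0,0,0],1],[[0,0,0.0025],[0,0,0],1],[[0,0,0],[0,0,0],1],[[0,0,0],[0,0,0],1]]'

```text
time_s: 27.3
eef_pos: [0.5644, -0.0527, 0.0453]
eef_rot: [3.135, -0.195, -0.0]
force: [0.1, -1.0, 0.0]
gripper_width: 0.0001
grasp_force: 0.0
```

Request:
apply_moves --moves '[[[0,0,-0.04],[0,0,0],1],[[0,0,-0.04],[0,0,0],0.4],[[0,0,-0.038],[0,0,0],0.4],[[0,0,0],[0,0,0],0.4],[[0,0,0],[0,0,0],0.4]]'

```text
time_s: 27.8
eef_pos: [0.5645, -0.0527, 0.1637]
eef_rot: [3.135, -0.195, 0.001]
force: [-0.4, 0.3, -1.5]
gripper_width: 0.0512
grasp_force: 0.0
```

```bash
python3 - <<'E'
from h import *
c,o=look('wrist'); tipped(c,o,-.057)
goal([.6181,-.0593,.0607],-.123,.65)
E
```

```text
tipped n 4204 angle 0.634 zmax 0.0655 end top (tray axes) [0.6224 0.0164 0.0651] y edges [-0.0013  0.0366]
t 27.9 pos [ 0.564  -0.0526  0.1625] w 0.0512 gf 0.0 F [-0.8  0.4 -0.5] q [-0.3   0.47  1.48 -0.    1.2   1.4 ]
 turn(tool) [ 6.000e-04  6.513e-01 -1.100e-03]  shift in now-axes [ 5.460e-02 -1.000e-04  1.018e-01]  in goal-axes [-0.0182  0.      0.1141]
```

Request:
apply_moves --moves '[[[0,0,0],[0,0.13,0],0.4],[[0,0,0],[0,0.13,0],0.4],[[0,0,0],[0,0.13,0],0.4],[[0,0,0],[0,0.13,0],0.4],[[0,0,0],[0,0.13,0],0.4],[[-0.0175,0,0.03],[0,0,0],0.4],[[0,0,0.04],[0,0,0],0.4],[[0,0,0.02],[0,0,0],0.4],[[0,0,0],[0,0,0],0.4],[[0,0,0],[0,0,0],0.4]]'

```text
time_s: 28.85
eef_pos: [0.6037, -0.057, 0.0801]
eef_rot: [2.94, -0.182, 0.979]
force: [0.2, -0.3, 0.3]
gripper_width: 0.0512
grasp_force: 0.0
```

```bash
python3 - <<'E'
from h import *
goal([.6181,-.0593,.0607],-.123,.65)
E
```

```text
t 28.9 pos [ 0.6037 -0.057   0.0801] w 0.0512 gf 0.0 F [ 0.2 -0.3  0.3] q [-0.34  0.47  1.91  0.8   0.18  0.6 ]
 turn(tool) [-0.0008  0.007  -0.0006]  shift in now-axes [0.     0.0005 0.0243]  in goal-axes [-0.0001  0.0005  0.0243]
```

Request:
apply_moves --moves '[[[0,0.0003,0.008],[0,0.006,0],0.4],[[0,0,0.007],[0,0,0],0.4],[[0,0,0.005],[0,0,0],0.4],[[0,0,0.003],[0,0,0],0.4],[[0,0,0],[0,0,0],0.4],[[0,0,0],[0,0,0],1],[[0,0,0],[0,0,0],1],[[0,0,0],[0,0,0],1],[[0,0,0],[0,0,0],1]]'

```text
time_s: 29.75
eef_pos: [0.6183, -0.0593, 0.0628]
eef_rot: [2.934, -0.181, 0.991]
force: [-0.9, 0.3, 3.0]
gripper_width: 0.0375
grasp_force: 59.9
```

Request:
apply_moves --moves '[[[0.006,0,-0.008],[0,0,0],1],[[0.006,0,-0.008],[0,0,0],1],[[0.012,0,-0.016],[0,0,0],1],[[0.012,0,-0.016],[0,0,0],1],[[0.012,0,-0.016],[0,0,0],1],[[0.012,0,-0.016],[0,0,0],1],[[0,0,0],[0,-0.13,0],1],[[0,0,0],[0,-0.13,0],1],[[0,0,0],[0,-0.13,0],1],[[0,0,0],[0,-0.13,0],1],[[0,0,0],[0,-0.13,0],1],[[0,0,0],[0,0,0],1]]'

```text
time_s: 30.95
eef_pos: [0.6185, -0.0595, 0.1617]
eef_rot: [-3.135, 0.193, 0.002]
force: [0.1, 0.0, -0.5]
gripper_width: 0.0379
grasp_force: 60.2
```

Request:
apply_moves --moves '[[[0,0,0],[0,0,-0.137],1],[[0,0,0],[0,0,-0.137],1],[[0,0,0],[0,0,-0.137],1],[[0,0,0],[0,0,-0.137],1],[[0,0,0],[0,0,-0.137],1],[[0,0,0],[0,0,-0.137],1],[[0,0,0],[0,0,-0.137],1],[[0,0,0],[0,0,-0.137],1],[[0,0,0],[0,0,-0.137],1],[[0,0,0],[0,0,-0.137],1],[[0,0,0],[0,0,-0.137],1],[[0,0,0],[0,0,-0.133],1]]'

```text
time_s: 32.15
eef_pos: [0.617, -0.0591, 0.1622]
eef_rot: [2.273, 2.166, 0.004]
force: [0.3, -0.2, -1.1]
gripper_width: 0.0375
grasp_force: 60.2
```

```bash
python3 - <<'E'
from h import *
held(); goal(jig(-.217,0,.075),JY+np.pi)
E
```

```text
held n 12106 x [-0.0553 -0.0195  0.0032] y [-0.0187  0.0183] z [-0.0015 -0.0002  0.0141]
 z slope [ 0.0872 -0.0016  0.0026]
t 32.2 pos [ 0.6171 -0.0591  0.1622] w 0.0375 gf 60.2 F [ 0.2  0.8 -0.4] q [-0.28  0.58  1.3   0.    1.26 -0.24]
 turn(tool) [ 0.0033 -0.0005  0.0113]  shift in now-axes [ 0.1681 -0.1723  0.0868]  in goal-axes [ 0.1661 -0.1739  0.0872]
```

Request:
apply_moves --moves '[[[0,0,0],[0.003,0,0],1],[[0.0277,-0.029,0],[0,0,0],1],[[0.0277,-0.029,0],[0,0,0],1],[[0.0277,-0.029,0],[0,0,0],1],[[0.0277,-0.029,0],[0,0,0],1],[[0.0277,-0.029,0],[0,0,0],1],[[0.0277,-0.029,0],[0,0,0],1],[[0,0,0.035],[0,0,0],1],[[0,0,0.035],[0,0,0],1],[[0,0,0.018],[0,0,0],1],[[0,0,0],[0,0,0],1],[[0,0,0],[0,0,0],1]]'

```text
time_s: 33.4
eef_pos: [0.4527, 0.1162, 0.0756]
eef_rot: [-2.282, -2.158, -0.0]
force: [-0.7, -0.6, -0.1]
gripper_width: 0.0376
grasp_force: 60.4
```

```bash
python3 - <<'E'
from h import *
held(); goal(jig(-.216,0,.0285),JY+np.pi)
c,o=look('wrist'); rails(c,o,[-.2,-.17])
E
```

```text
held n 12050 x [-0.0554 -0.0195  0.0032] y [-0.0187  0.018 ] z [-0.0015 -0.0003  0.0138]
 z slope [0.0872 0.0034 0.0026]
t 33.5 pos [0.4531 0.1162 0.076 ] w 0.0375 gf 60.4 F [ 0.5 -0.2 -0.6] q [-0.    0.4   1.86  0.    0.88  0.05]
 turn(tool) [ 0.0004 -0.0007 -0.0022]  shift in now-axes [-0.0011 -0.0009  0.0475]  in goal-axes [-0.0011 -0.0009  0.0475]
rails -0.2 1100 [-0.0349  0.0345]
rails -0.17 6
```

Request:
apply_moves --moves '[[[-0.001,-0.0009,0.015],[0,0,-0.002],1],[[0,0,0.015],[0,0,0],1],[[0,0,0.008],[0,0,0],1],[[0,0,0.004],[0,0,0],1],[[0,0,0.002],[0,0,0],1],[[0,0,0.001],[0,0,0],1],[[0,0,0.001],[0,0,0],1],[[0,0,0.0005],[0,0,0],1],[[0,0,0],[0,0,0],1]]'

```text
time_s: 34.4
eef_pos: [0.4515, 0.1153, 0.0286]
eef_rot: [-2.277, -2.162, 0.001]
force: [-0.1, -0.1, -0.2]
gripper_width: 0.0375
grasp_force: 60.4
```

Request:
apply_moves --moves '[[[0,0,0.0005],[0,0,0],1],[[0,0,0],[0,0,0],0.45],[[0,0,0],[0,0,0],0.4],[[0,0,0],[0,0,0],0.4],[[0,0,-0.02],[0,0,0],0.4],[[0,0,-0.04],[0,0,0],0.4],[[0,0,-0.04],[0,0,0],0.4],[[0,0,-0.04],[0,0,0],0.4],[[0,0,-0.04],[0,0,0],0.4],[[0,0,0],[0,0,0],0.4]]'

```text
time_s: 35.4
eef_pos: [0.4537, 0.1152, 0.2127]
eef_rot: [2.275, 2.16, 0.009]
force: [-0.0, 0.2, -0.5]
gripper_width: 0.0512
grasp_force: 0.0
```

```bash
python3 - <<'E'
from h import *
goal(jig(-.216,0,.15),JY+np.pi)
c,o=look('wrist','w10.png'); injig(c,o); rails(c,o,[-.2])
c,o=look('top','t10.png'); injig(c)
v,u=np.mgrid[0:480,0:640];P=cloud(c);Z=P[...,2];M=(u>100)&(u<255)&(v>200)&(v<290)
for n,m,h in (('bar',M&(Z>.012)&(Z<.026),.021),('fin',M&(Z>.045)&(Z<.065),.055)):
    m=cv2.morphologyEx(m.astype(np.uint8),cv2.MORPH_OPEN,np.ones((3,3)));ys,xs=np.where(m);q=onplane(c,np.c_[xs,ys],h)[:,:2].astype(np.float32)
    print(n,len(q),cv2.minAreaRect(q))
E
```

```text
t 35.4 pos [0.4537 0.1152 0.2127] w 0.0512 gf 0.0 F [-0.   0.2 -0.5] q [-0.    0.21  1.71  0.    1.22  0.05]
 turn(tool) [ 0.0074 -0.001   0.0016]  shift in now-axes [-0.0003 -0.002   0.0627]  in goal-axes [-0.0002 -0.0015  0.0627]
injig px [ 290  201   44  203 8145] x [-0.2183 -0.0067] y [-0.0199  0.0174] z [0.0271 0.0285 0.0297] ang 0.2
rails -0.2 845 [-0.0351  0.0344]
injig px [271 290  21  18 314] x [-0.191  -0.1514] y [-0.0201  0.0157] z [0.0253 0.0286 0.0335] ang 86.7
injig px [294 291  30  18 502] x [-0.1436 -0.0803] y [-0.0195  0.0157] z [0.0255 0.0284 0.0315] ang 1.8
injig px [327 292  31  19 497] x [-0.07   -0.0071] y [-0.0195  0.0164] z [0.0252 0.0284 0.0318] ang 89.5
bar 416 ((0.5826570391654968, 0.36048996448516846), (0.2636975049972534, 0.07946547120809555), 73.5576400756836)
fin 239 ((0.5681138634681702, 0.32865434885025024), (0.051988083869218826, 0.019738145172595978), 89.57984161376953)
```

View pics/w10.png

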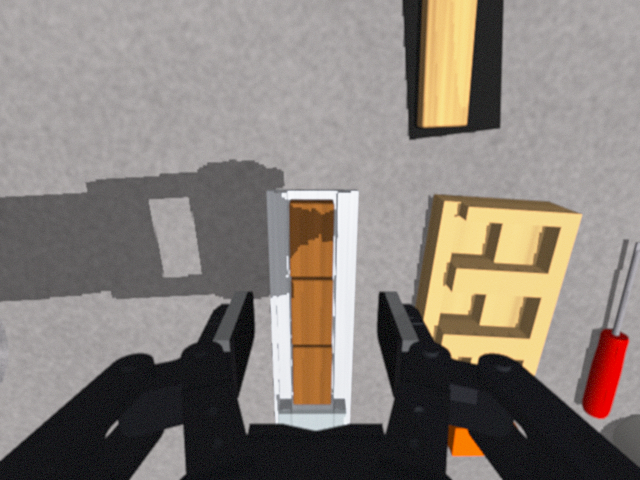

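All three blocks lie flat in a row in the infeed (rows 201–405 at column 312), and the tray is empty. The stick is at the top right, around (447,60). Moving over it for a close measurement.

Request:
apply_moves --moves '[[[0.0381,0.0204,0],[0,0,0],0.4],[[0.0381,0.0204,0],[0,0,0],0.4],[[0.0381,0.0204,0],[0,0,0],0.4],[[0.0381,0.0204,0],[0,0,0],0.4],[[0.0381,0.0204,0],[0,0,0],0.4],[[0,0,0],[0,0,0],0.4],[[0,0,0],[0,0,0],0.4]]'

```text
time_s: 36.2
eef_pos: [0.5629, 0.3002, 0.2053]
eef_rot: [-2.275, -2.162, 0.007]
force: [-0.3, 0.2, -1.2]
gripper_width: 0.0514
grasp_force: 0.0
```

```bash
cat >> h.py <<'E'
def stick():
    c,o=look('wrist'); P=cloud(c,o); q=P.reshape(-1,3); hsv=cv2.cvtColor(c['img'],cv2.COLOR_RGB2HSV).reshape(-1,3)
    T=(q-o['eef_pos'])@att(o['eef_rot']); q=q[(hsv[:,1]>60)&(hsv[:,0]>12)&(hsv[:,0]<30)&(T[:,2]>.01)]
    for n,lo,hi in (('bar',.017,.026),('fin',.05,.065)):
        p=q[(q[:,2]>lo)&(q[:,2]<hi)&(q[:,1]>.14)]
        if len(p)<50: print(n,len(p)); continue
        r=cv2.minAreaRect(p[:,:2].astype(np.float32)); print(n,len(p),'c',np.round(r[0],4),'sz',np.round(r[1],4),'ang',round(r[2],2),'z',np.median(p[:,2]).round(4),'box x',np.percentile(p[:,0],[1,99]).round(4),'y',np.percentile(p[:,1],[.5,99.5]).round(4))
    m=P[(P[...,2]<.009)&(c['img'].max(-1)<50)&(P[...,1]>.1)]
    if len(m)>200: print('mat',len(m),cv2.minAreaRect(m[:,:2].astype(np.float32)))
    return c,o
E
python3 - <<'E'
from h import *
goal([.566,.321,.08],1.564)
c,o=stick(); cv2.imwrite('pics/w11.png',c['img'][:,:,::-1])
E
```

```text
t 36.2 pos [0.5629 0.3002 0.2053] w 0.0514 gf 0.0 F [-0.3  0.2 -1.2] q [0.31 0.59 1.17 0.   1.39 0.36]
 turn(tool) [-0.0057  0.0009 -0.0441]  shift in now-axes [0.0211 0.0027 0.1252]  in goal-axes [0.0208 0.003  0.1253]
bar 8379 c [0.5679 0.3169] sz [0.2811 0.0381] ang 89.3 z 0.0214 box x [0.5486 0.5866] y [0.1781 0.3955]
fin 1990 c [0.568  0.3262] sz [0.0599 0.02  ] ang 89.31 z 0.0552 box x [0.5583 0.5779] y [0.2971 0.3558]
mat 12555 ((0.5719577074050903, 0.29746031761169434), (0.07869973033666611, 0.25799086689949036), 4.2866435050964355)
```

View pics/w11.png

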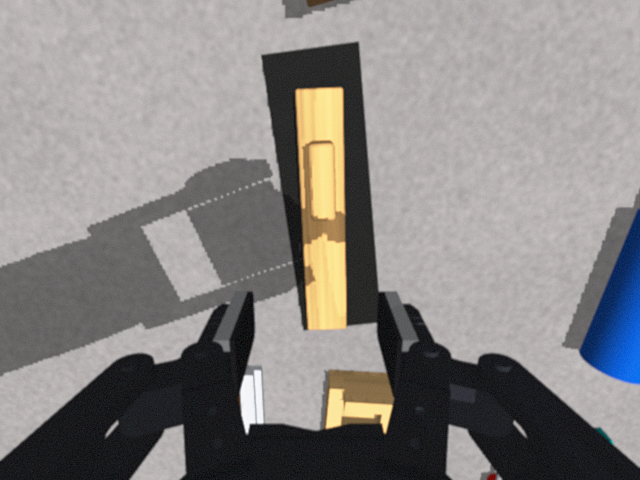

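The stick sits upright on the mat, with the bar spanning rows 88–328 at column 323 and the fin at (320,180). Its tip already points along the feed. Going down over the fin.

Request:
apply_moves --moves '[[[0,0,0],[-0.006,0,-0.04],0.4],[[0.0249,0.0043,0],[0,0,0],0.4],[[0,0,0.04],[0,0,0],0.4],[[0,0,0.04],[0,0,0],0.4],[[0,0,0.03],[0,0,0],0.4],[[0,0,0],[0,0,0],0.4],[[0,0,0],[0,0,0],0.4]]'

```text
time_s: 36.95
eef_pos: [0.5688, 0.3243, 0.0991]
eef_rot: [2.234, 2.205, 0.006]
force: [0.2, 0.8, 0.7]
gripper_width: 0.0514
grasp_force: 0.0
```

```bash
python3 - <<'E'
from h import *
goal([.5675,.325,.035],1.5586); stick()
E
```

```text
t 37.0 pos [0.5688 0.3243 0.0991] w 0.0514 gf 0.0 F [0.2 0.8 0.7] q [ 0.34  0.72  1.23 -0.    1.18  0.35]
 turn(tool) [ 0.0048 -0.0007 -0.0006]  shift in now-axes [ 0.0006 -0.0016  0.0641]  in goal-axes [ 0.0007 -0.0013  0.0641]
bar 13930 c [0.5677 0.2909] sz [0.2101 0.0381] ang 89.28 z 0.0215 box x [0.5489 0.5868] y [0.1897 0.3956]
fin 4078 c [0.5681 0.3268] sz [0.0596 0.02  ] ang 89.68 z 0.0553 box x [0.5584 0.578 ] y [0.2978 0.3561]
mat 17536 ((0.5721186995506287, 0.29813551902770996), (0.078951895236969, 0.2575673460960388), 4.26030158996582)
```

Request:
apply_moves --moves '[[[0,-0.0008,0.025],[0.004,0,0],0.4],[[0,0,0.02],[0,0,0],0.4],[[0,0,0.012],[0,0,0],0.4],[[0,0,0.006],[0,0,0],0.4],[[0,0,0],[0,0,0],1],[[0,0,0],[0,0,0],1],[[0,0,0],[0,0,0],1],[[0,0,0],[0,0,0],1],[[0,0,0],[0,0,0],1]]'

```text
time_s: 37.9
eef_pos: [0.5686, 0.3253, 0.0363]
eef_rot: [2.234, 2.208, 0.004]
force: [-0.2, -0.0, 6.3]
gripper_width: 0.019
grasp_force: 59.5
```

Request:
apply_moves --moves '[[[0,0,-0.01],[0,0,0],1],[[0,0,-0.02],[0,0,0],1],[[0,0,-0.02],[0,0,0],1],[[0,0,0],[0,0,0],1],[[0,0,0],[0,0,0],1]]'

```text
time_s: 38.4
eef_pos: [0.5677, 0.3249, 0.0846]
eef_rot: [-2.234, -2.208, -0.0]
force: [-0.2, 0.5, -2.5]
gripper_width: 0.0188
grasp_force: 58.8
```

```bash
cat >> h.py <<'E'
def heldstick():
    c,o=look('wrist'); P=cloud(c,o); T=(P-o['eef_pos'])@att(o['eef_rot'])
    hsv=cv2.cvtColor(c['img'],cv2.COLOR_RGB2HSV); m=(hsv[...,1]>60)&(hsv[...,0]>12)&(hsv[...,0]<30)
    q=T[m&(abs(T[...,1])<.04)&(T[...,2]>.006)&(T[...,2]<.025)&(T[...,0]>.03)]
    if len(q)<50: print('no bar',len(q)); return
    A=np.c_[q[:,0],q[:,1],np.ones(len(q))]; r=cv2.minAreaRect(q[:,:2].astype(np.float32))
    print('stick rear, tool frame: n',len(q),'x',np.percentile(q[:,0],[1,99]).round(4),'y',np.percentile(q[:,1],[1,99]).round(4),'top z plane',np.linalg.lstsq(A,q[:,2],rcond=None)[0].round(4),'ang',round(r[2],2),'c',np.round(r[0],4))
    F=T[m&(abs(T[...,1])<.02)&(T[...,2]<-.01)&(T[...,2]>-.04)]
    if len(F)>30: print(' fin x',np.percentile(F[:,0],[1,99]).round(4),'y',np.percentile(F[:,1],[1,99]).round(4),'z',np.median(F[:,2]).round(4))
E
python3 - <<'E'
from h import *
heldstick(); goal(jig(-.40,0,.08),JY+np.pi)
E
```

```text
stick rear, tool frame: n 9661 x [0.0304 0.0708] y [-0.0187  0.0182] top z plane [0.0289 0.0032 0.0134] ang 0.05 c [ 0.0505 -0.0003]
 fin x [-0.0267  0.031 ] y [-0.0098  0.0096] z -0.019
t 38.5 pos [0.5674 0.3248 0.0839] w 0.0191 gf 58.8 F [-1.  -0.3 -1.9] q [0.34 0.74 1.25 0.   1.16 0.35]
 turn(tool) [-0.0014  0.      0.0414]  shift in now-axes [-0.0272 -0.1051  0.004 ]  in goal-axes [-0.0316 -0.1038  0.0039]
```

Request:
apply_moves --moves '[[[0,0,0],[0,0,0.0414],1],[[-0.0105,-0.0346,0],[0,0,0],1],[[-0.0105,-0.0346,0],[0,0,0],1],[[-0.0105,-0.0346,0],[0,0,0],1],[[0,0,0],[0,0,0],1],[[0,0,0],[0,0,0],1]]'

```text
time_s: 39.05
eef_pos: [0.4622, 0.299, 0.0844]
eef_rot: [-2.279, -2.161, 0.0]
force: [1.5, -0.3, -1.1]
gripper_width: 0.0192
grasp_force: 59.2
```

```bash
python3 - <<'E'
from h import *
heldstick(); goal(jig(-.40,0,.041),JY+np.pi)
c,o=look('wrist'); P=cloud(c,o); q=P[(abs(P[...,2])<.006)&(P[...,2]!=0)]
A=np.c_[q[:,0]-.45,q[:,1]-.27,np.ones(len(q))]; print('table slope',np.linalg.lstsq(A,q[:,2],rcond=None)[0].round(4), q.min(0),q.max(0))
c,_=look('scene','s12.png'); cv2.imwrite('pics/s12c.png',cv2.resize(c['img'][150:390,190:510],None,fx=2.4,fy=2.4)[:,:,::-1])
Ps=cloud(c)
hsv=cv2.cvtColor(c['img'],cv2.COLOR_RGB2HSV); d=Ps-J0; x=d@JX;y=d@JYV
k=(hsv[...,1]>60)&(hsv[...,0]>12)&(hsv[...,0]<30)&(abs(y)<.03)&(x>-.6)&(x<-.24)&(Ps[...,2]>.06)&(Ps[...,2]<.08)
print(k.sum(), np.percentile(x[k],[0.5,99.5]) if k.sum() else '')
if k.sum(): print(np.polyfit(x[k],Ps[...,2][k],1),np.percentile(y[k],[1,99]))
E
```

```text
stick rear, tool frame: n 9635 x [0.0304 0.0706] y [-0.0187  0.0182] top z plane [0.0266 0.005  0.0135] ang 0.03 c [ 0.0504 -0.0002]
 fin x [-0.0267  0.031 ] y [-0.0098  0.0096] z -0.019
t 39.1 pos [0.463  0.2992 0.0846] w 0.0192 gf 59.2 F [ 1.6  0.4 -1.2] q [0.36 0.54 1.6  0.   1.   0.41]
 turn(tool) [ 0.0003 -0.0006 -0.0002]  shift in now-axes [-0.0004 -0.001   0.0436]  in goal-axes [-0.0004 -0.001   0.0436]
table slope [0.0038 0.0002 0.0011] [ 0.21062289  0.09571622 -0.00259759] [0.70295825 0.44041593 0.00592433]
1432 [-0.47093847 -0.25367542]
[-0.00116168  0.0676817 ] [-0.01521791  0.0240187 ]
```

View pics/s12c.png

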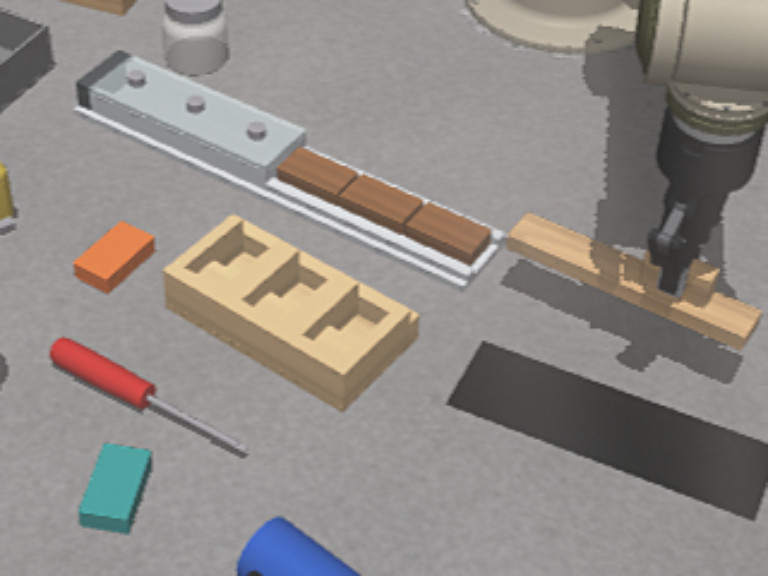

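The scene view shows the three blocks in the row and the stick held behind the infeed, roughly level and in line. The mat is empty. One quick tilt check on the stick's top edge.

```bash
python3 - <<'E'
from h import *
c,_=look('scene'); P=cloud(c); hsv=cv2.cvtColor(c['img'],cv2.COLOR_RGB2HSV); d=P-J0; x=d@JX;y=d@JYV
k=(hsv[...,1]>60)&(hsv[...,0]>12)&(hsv[...,0]<30)&(abs(y)<.03)&(x>-.6)&(x<-.2)&(P[...,2]>.03)&(P[...,2]<.085)
for a in np.arange(-.49,-.24,.02):
    m=k&(abs(x-a)<.01)
    if m.sum()>10:
        z=P[...,2][m]; print(a.round(2),m.sum(),np.percentile(z,[5,60,75,90]).round(4))
E
```

```text
-0.47 117 [0.0545 0.0686 0.0693 0.0703]
-0.45 195 [0.0546 0.0687 0.0697 0.0707]
-0.43 184 [0.0547 0.0689 0.0706 0.0786]
-0.41 125 [0.0532 0.0686 0.0706 0.0759]
-0.39 106 [0.0542 0.0676 0.0696 0.0724]
-0.37 152 [0.0536 0.0684 0.0696 0.0746]
-0.35 167 [0.0552 0.0684 0.069  0.0705]
-0.33 171 [0.0542 0.0683 0.0694 0.07  ]
-0.31 165 [0.0553 0.0684 0.0693 0.0703]
-0.29 161 [0.0554 0.0684 0.0691 0.0708]
-0.27 158 [0.0562 0.0685 0.0695 0.0706]
-0.25 59 [0.0554 0.0682 0.0691 0.0707]
```

Request:
apply_moves --moves '[[[-0.0004,-0.001,0.02],[0,0,0],1],[[0,0,0.012],[0,0,0],1],[[0,0,0.008],[0,0,0],1],[[0,0,0],[0,0,0],1],[[-0.01,0,0],[0,0,0],1],[[-0.01,0,0],[0,0,0],1],[[-0.006,0,0],[0,0,0],1],[[-0.006,0,0],[0,0,0],1],[[-0.006,0,0],[0,0,0],1],[[0,0,0],[0,0,0],1]]'

```text
time_s: 40.25
eef_pos: [0.4596, 0.2602, 0.045]
eef_rot: [-2.28, -2.161, -0.001]
force: [-0.2, -0.2, -1.7]
gripper_width: 0.0189
grasp_force: 59.3
```

```bash
python3 - <<'E'
from h import *
goal(jig(-.137,0,.044),JY+np.pi)
c,o=look('scene','s13.png');  injig(c)
E
```

```text
t 40.2 pos [0.4596 0.2602 0.045 ] w 0.0189 gf 59.3 F [-0.2 -0.2 -1.7] q [0.29 0.56 1.7  0.   0.89 0.35]
 turn(tool) [ 0.0002 -0.0005 -0.0008]  shift in now-axes [-0.2243  0.0005  0.0009]  in goal-axes [-0.2243  0.0003  0.001 ]
injig px [313 212  69  29 113] x [-0.1835 -0.0057] y [-0.0198 -0.0093] z [0.0247 0.0272 0.0301] ang 0.6
```

Well aligned. Pushing on steadily.

Request:
apply_moves --moves '[[[-0.008,0,0.0005],[0,0,0],1],[[-0.008,0,0],[0,0,0],1],[[-0.008,0,0],[0,0,0],1],[[-0.008,0,0],[0,0,0],1],[[-0.008,0,0],[0,0,0],1],[[-0.008,0,0],[0,0,0],1],[[-0.008,0,0],[0,0,0],1],[[-0.008,0,0],[0,0,0],1],[[-0.008,0,0],[0,0,0],1],[[-0.008,0,0],[0,0,0],1],[[-0.008,0,0],[0,0,0],1],[[-0.008,0,0],[0,0,0],1]]'

```text
time_s: 41.5
eef_pos: [0.4543, 0.1643, 0.0443]
eef_rot: [-2.28, -2.161, -0.001]
force: [-0.6, 1.7, -0.9]
gripper_width: 0.0191
grasp_force: 59.4
```

```bash
python3 - <<'E'
from h import *
goal(jig(-.137,0,.044),JY+np.pi); heldstick()
c,o=look('scene','s14.png'); injig(c)
E
```

```text
t 41.5 pos [0.4543 0.1643 0.0443] w 0.0191 gf 59.4 F [-0.6  1.7 -0.9] q [0.1  0.48 1.84 0.   0.82 0.16]
 turn(tool) [ 0.     -0.0005 -0.    ]  shift in now-axes [-0.1282  0.0005  0.0002]  in goal-axes [-0.1282  0.0005  0.0003]
stick rear, tool frame: n 9615 x [0.0304 0.0706] y [-0.0186  0.0182] top z plane [0.0264 0.0047 0.0136] ang 0.05 c [ 0.0504 -0.0003]
 fin x [-0.0266  0.031 ] y [-0.0099  0.0096] z -0.019
injig px [312 211  42  19  83] x [-0.1129 -0.    ] y [-0.0196 -0.0079] z [0.0238 0.0268 0.0311] ang 1.3
```

Request:
apply_moves --moves '[[[-0.01,0,0],[0,0,0],1],[[-0.01,0,0],[0,0,0],1],[[-0.01,0,0],[0,0,0],1],[[-0.01,0,0],[0,0,0],1],[[-0.01,0,0],[0,0,0],1],[[-0.01,0,0],[0,0,0],1],[[-0.01,0,0],[0,0,0],1],[[-0.01,0,0],[0,0,0],1],[[-0.01,0,0],[0,0,0],1],[[-0.01,0,0],[0,0,0],1],[[-0.01,0,0],[0,0,0],1],[[0,0,0],[0,0,0],1]]'

```text
time_s: 42.8
eef_pos: [0.4486, 0.0539, 0.0443]
eef_rot: [-2.281, -2.16, -0.0]
force: [0.3, -0.9, -1.4]
gripper_width: 0.0189
grasp_force: 59.2
```

Request:
apply_moves --moves '[[[-0.005,0,0],[0,0,0],1],[[-0.004,0,0],[0,0,0],1],[[-0.002,0,0],[0,0,0],1],[[-0.002,0,0],[0,0,0],1],[[0,0,0],[0,0,0],1]]'

```text
time_s: 43.3
eef_pos: [0.4479, 0.042, 0.0442]
eef_rot: [-2.28, -2.161, -0.0]
force: [0.2, 0.4, -1.3]
gripper_width: 0.0189
grasp_force: 59.2
```

Request:
apply_moves --moves '[[[-0.002,0,0],[0,0,0],1],[[-0.002,0,0],[0,0,0],1],[[0,0,0],[0,0,0],1]]'

```text
time_s: 43.6
eef_pos: [0.4476, 0.0379, 0.0442]
eef_rot: [-2.28, -2.161, -0.001]
force: [-0.1, 0.7, -1.2]
gripper_width: 0.0188
grasp_force: 59.3
```

Request:
apply_moves --moves '[[[-0.001,0,0],[0,0,0],1],[[-0.001,0,0],[0,0,0],1],[[0,0,0],[0,0,0],1]]'

```text
time_s: 43.9
eef_pos: [0.4475, 0.0369, 0.0443]
eef_rot: [-2.279, -2.16, -0.003]
force: [0.3, 8.7, 1.3]
gripper_width: 0.0189
grasp_force: 59.5
```

The stop was reached at 8.7 N, within 1 mm of the predicted position. Withdrawing the stick.

Request:
apply_moves --moves '[[[0.005,0,0],[0,0,0],1],[[0.015,0,0],[0,0,0],1],[[0.025,0,0],[0,0,0],1],[[0.03,0,0],[0,0,0],1],[[0.03,0,0],[0,0,0],1],[[0.03,0,0],[0,0,0],1],[[0.03,0,0],[0,0,0],1],[[0.03,0,0],[0,0,0],1],[[0.03,0,0],[0,0,0],1],[[0.03,0,0],[0,0,0],1],[[0,0,-0.02],[0,0,0],1],[[0,0,-0.02],[0,0,0],1]]'

```text
time_s: 45.1
eef_pos: [0.4605, 0.2915, 0.0842]
eef_rot: [-2.278, -2.163, 0.002]
force: [0.3, -0.5, -0.8]
gripper_width: 0.0191
grasp_force: 59.3
```

```bash
python3 - <<'E'
from h import *
# mat centre ~ mean of top and wrist; mat axis ~ 94.3 deg
mc=np.array([.5705,.2965]); a=np.radians(94.2-0); ax=np.array([np.cos(a),np.sin(a)]); print('mat axis',ax)
tcp=mc+ax*.0385; print(tcp); goal([*tcp,.06],a); heldstick()
c,_=look('top','t15.png'); m=((c['img'].max(-1)<60)).astype(np.uint8); m[:, :110]=0;m[:220]=0;m[275:]=0;m[:,250:]=0
ys,xs=np.where(m); print(len(xs),cv2.minAreaRect(onplane(c,np.c_[xs,ys],.003)[:,:2].astype(np.float32)))
s,_=look('scene','s15.png'); cv2.imwrite('pics/s15c.png',cv2.resize(s['img'][150:390,190:510],None,fx=2.4,fy=2.4)[:,:,::-1])
E
```

```text
mat axis [-0.0732382   0.99731448]
[0.56768033 0.33489661]
t 45.1 pos [0.4605 0.2915 0.0842] w 0.0191 gf 59.3 F [ 0.3 -0.5 -0.8] q [0.35 0.53 1.62 0.   1.   0.4 ]
 turn(tool) [-0.0012  0.0004 -0.1249]  shift in now-axes [0.0489 0.1048 0.0241]  in goal-axes [0.0355 0.1101 0.0242]
stick rear, tool frame: n 9645 x [0.0304 0.0707] y [-0.0187  0.0182] top z plane [0.0265 0.004  0.0135] ang 0.04 c [ 0.0505 -0.0003]
 fin x [-0.0267  0.031 ] y [-0.0098  0.0096] z -0.019
3329 ((0.5589385628700256, 0.2964034080505371), (0.10232861340045929, 0.25637343525886536), 4.121535778045654)
```

View pics/s15c.png

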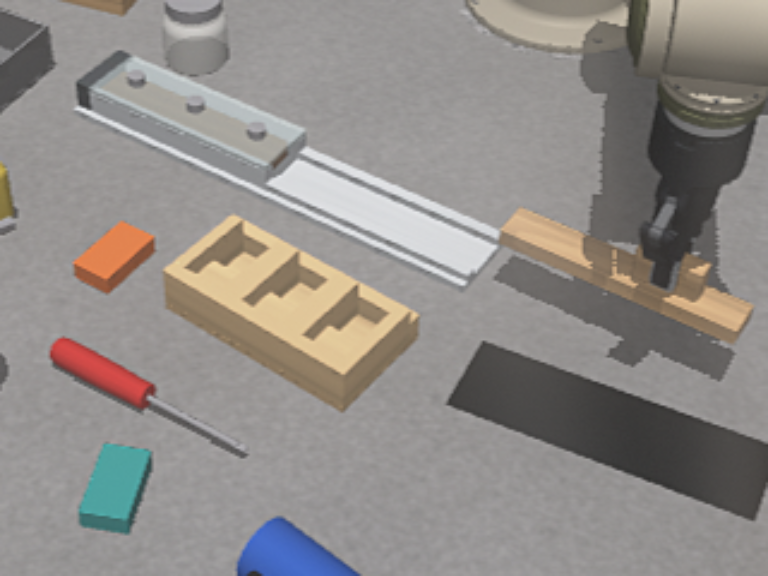

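The row is under the cover, seen as a brown band from the mouth at (275,155) back to the stop. The infeed is empty and the stick is still held. Taking it back to the mat.

Request:
apply_moves --moves '[[[0,0,0],[0,0,-0.1249],1],[[0.0118,0.0367,0],[0,0,0],1],[[0.0118,0.0367,0],[0,0,0],1],[[0.0118,0.0367,0],[0,0,0],1],[[0,0,0.02],[0,0,0],1],[[0,0,0.015],[0,0,0],1],[[0,0,0.006],[0,0,0],1],[[0,0,0.003],[0,0,0],1],[[0,0,0.001],[0,0,0],1],[[0,0,0.001],[0,0,0],1],[[0,0,0],[0,0,0],1]]'

```text
time_s: 46.35
eef_pos: [0.5685, 0.334, 0.039]
eef_rot: [2.14, 2.3, 0.002]
force: [-0.3, 0.6, -1.8]
gripper_width: 0.0195
grasp_force: 59.4
```

Request:
apply_moves --moves '[[[0,0,0.001],[0,0,0],1],[[0,0,0.001],[0,0,0],1],[[0,0,0.0005],[0,0,0],1],[[0,0,0],[0,0,0],1]]'

```text
time_s: 46.75
eef_pos: [0.5684, 0.334, 0.0364]
eef_rot: [-2.14, -2.299, -0.001]
force: [-2.8, -0.1, 3.6]
gripper_width: 0.0192
grasp_force: 60.0
```

Contact with the mat; releasing and rising.

Request:
apply_moves --moves '[[[0,0,0],[0,0,0],0.6],[[0,0,0],[0,0,0],0.4],[[0,0,0],[0,0,0],0.4],[[0,0,-0.03],[0,0,0],0.4],[[0,0,-0.04],[0,0,0],0.4],[[0,0,-0.05],[0,0,0],0.4],[[0,0,-0.05],[0,0,0],0.4],[[0,0,0],[0,0,0],0.4]]'

```text
time_s: 47.55
eef_pos: [0.5706, 0.3348, 0.2139]
eef_rot: [2.136, 2.295, 0.02]
force: [0.6, 0.2, -0.1]
gripper_width: 0.051
grasp_force: 0.0
```

```bash
python3 - <<'E'
from h import *
c,o=stick()
t,_=look('top'); s,_=look('scene')
for n,d in (('t',t),('s',s)):
    P=cloud(d); hsv=cv2.cvtColor(d['img'],cv2.COLOR_RGB2HSV); e=P-J0
    a=cv2.resize(t['img'][260:345,350:480],None,fx=4,fy=4)
b=cv2.resize(s['img'][150:290,200:340],None,fx=2.43,fy=2.43)[:340]
w=cv2.resize(c['img'],(453,340)); a=a[:340,:]
cv2.imwrite('pics/fin.png',cv2.resize(np.hstack([w,b]),(793,340))[:,:,::-1])
E
```

```text
bar 7743 c [0.7301 0.3339] sz [0.3078 0.3746] ang 88.18 z 0.0215 box x [0.547  0.6789] y [0.1873 0.4838]
fin 2516 c [0.6372 0.3963] sz [0.1636 0.1763] ang 2.0 z 0.0554 box x [0.5575 0.7108] y [0.3064 0.4867]
mat 10401 ((0.5716103315353394, 0.29772627353668213), (0.0780361220240593, 0.2572530210018158), 4.038257598876953)
```

View pics/fin.png

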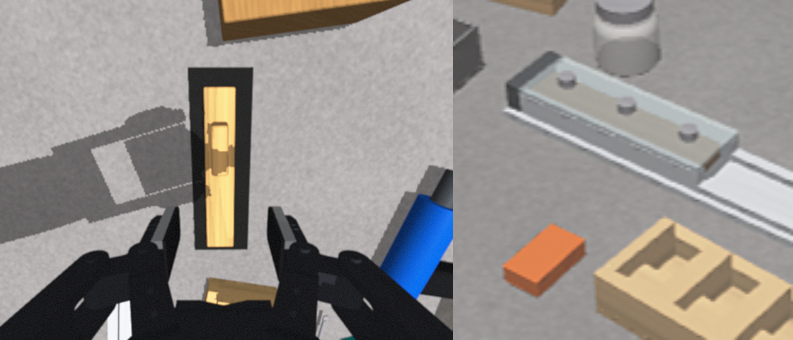

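The stick lies upright in the middle of the mat at (220,165). The row is seen as a brown band under the whole cover, with the last block's end just inside the mouth at (712,158). Handing in.

```bash
python3 -c "
from plant import close_job; print(close_job())"
```

```text
the job is handed in; nothing more can be done
None
```

I handed the job in at about 48 s, with no verdict returned: all three blocks are under the cover with the row pushed up to the end stop (8.7 N contact), the stick is back upright mid-mat, and the arm never went near the tape measure, screwdriver or screw jar.

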